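Lock up a printing block on the proof press

TASK

Push the lock-up bar along the press bed so that the printing block is nipped squarely and snugly between it and the fixed head bar, then leave the bar clamped with its red lever. The bar may or may not be clamped now: the lever's position does not show it, because the unmarked lever clamps at one end of its throw and frees at the other and which end differs from press to press, so try the bar with a light push first and never force it. Leave the loose wood piece and the brass key on the bed where they are.

Things in the scene. Friction and masses are not known exactly. Their poses are not given: they have to be found in the camera images.
- press: Fixed proof press: flat grey bed, top 30 mm above the table. Origin on the table; bed spans local x -125..125, y -170..280 mm. The lock-up bar slides along local y. Steel head bar (240 x 30 mm, 22 mm above the bed) lies across, its block-side face at local y = +100 mm. At y = 180..270 mm stands the impression cylinder between green cheeks, top 134 mm above the table.
- lockbar: Sliding lock-up bar, aluminium, 236 (x) x 30 (y) x 22 (z) mm; origin at the centre of its underside, on the bed; axes as the press's. Slides along press-local y from -105 (starts -105..-55) to +30 mm; at +15 the block is nipped. Free, about 5 N moves it and it stays put; clamped, it gives under 1 mm at 40 N. Lever on its +x half; the bare -x half can be pushed on its upright face y = -15.
- lever (a joint): Red clamp lever's angle about an upright pivot on the bar, rad, stops at -0.7 and +0.7; 0 = along the bar's +x, positive = towards the head bar (+y). Starts at 0.58 to 0.7. Within 0.12 of one stop it clamps the bar, at the other the bar is free; which is which changes each start, unseen. Stays where left near a stop. Needs about 2 N at the knob, up to 10 N into or out of the clamp.
- lever_pivot (a point): Point on the lever's pivot axis, 42 mm above the bed, at bar-local x = +20, y = 0 mm.
- lever_knob (a point): Centre of the upper part of the lever's black upright post, 75 mm from the pivot axis; post diameter 16 mm, from 31 to 73 mm above the bed; this point is 58 mm above the bed. The lever's arm is 14 mm wide and lies 31 to 39 mm above the bed.
- block: Loose printing block, wood with a blue and yellow face, 110 (x) x 70 (y) x 23 (z) mm, 0.25 kg; origin at the centre of its underside, lying on the bed between lock-up bar and head bar, up to 0.2 rad out of square. Pushed by the bar, it slides and squares itself up against the head bar.
- furniture: Loose piece of light wood, 50 x 20 x 16 mm, lying on the bed near its end on the -y side, at local x about +95, y about -150 mm; bystander; origin under its centre.
- key: Loose brass T-shaped quoin key, 73 x 40 x 12 mm, lying on the bed behind the head bar, at local y about 152 mm; bystander; origin under its shank.

How it is judged:
On the way:
1. the bar has been pushed up so that the block is nipped against the head bar (y of lockbar in the frame of press above 0.0125 m and y of block in the frame of press above 0.0625 m and angle between the y axis of block and the y axis of press, either way round below 0.03 rad), for 0.1 s.
At the end, for the whole second after the job is handed in: The block lies flat and still on the bed, square to the bars within 0.03 rad and within 2.5 mm of the head bar; the lock-up bar is within 2.5 mm of nipping it there (press-local y 12.5 to 17.5 mm); the clamp is on (its hidden cam bears on the bed with over 12 N) (all of step 1 and y of lockbar in the frame of press below 0.0175 m and y of block in the frame of press below 0.0675 m and angle between block's own z axis and vertical below 0.05 rad and height (world z) of block below 0.033 m and linear speed of block below 0.01 m/s and contact force between lockbar and anything else above 12 N); the robot touches nothing.
It fails at once if the bar or its lever is forced (pushed with more than 50 N) (contact force between any of the fingers, the arm and lockbar above 50 N).
It fails at once if the wood piece or the brass key is moved by more than 15 mm (distance of any of furniture, key from where it was at the start of the episode above 0.015 m).
It also fails if it takes over 72 s, if anything falls off the work surface, if the arm or the gripper's body presses on something with over 40 N, if the wrist force passes 120 N, or if a joint passes its speed limit or range.

ROBOT

A 6-joint arm with a two-finger parallel gripper is mounted at the origin on the work surface. World frame = base frame: x ahead of the robot, y to its left, z up, the work surface at z = 0. Lengths are in m, angles in rad, forces in N, time in s.
With the tool pointing down it reaches from about 0.375 to 0.975 m from the base axis. Payload 3.8 kg.
Tool frame: the origin (TCP) lies on the centre line of the jaws, within the pads' length; the fingertips stand 22 mm ahead of it and the grasp point (between the pads) lies 3 mm ahead of it; x points along the fingers, y is the direction in which the jaws open and shut, and the axes are right-handed (so a half turn about x gives the same grasp; the last joint's range is limited). The gripper opens to 85 mm and grips with 20 to 120 N. Pads are 22 mm wide; open, the fingers measure 114 mm over their backs; the gripper's body (76 mm by 85 mm) begins 54 mm behind the grasp point. The pads swing forward as they close: fully open they stand 13 mm farther back than shut.
Start: joints at [1.304, 0.264, 1.604, -0, 1.274, -0.037], TCP at [0.154, 0.657, 0.253] pointing down, gripper open.
Joint ranges: [-2.63, 2.63], [-0.94, 2.18], [0.31, 2.57], [-1.31, 4.45], [0, 2.66], [-2.55, 2.55]. Speed limits (rad/s): [2.57, 2.57, 3.14, 3.14, 3.14, 3.14].

INTERFACE

Orientations are given as a rotation vector (axis times angle).
In Python, from workcell import monitor, eyes, finish_job gives the robot as it stands. The module is installed in compiled form; this text tells all that it offers.
- The arm moves only by the tool play_rows, never from a script. Its argument "deltas" is a list of rows, each an object of numbers: "wx", "wy", "wz": the turn, a rotation vector about the world's x, y, z in degrees; "x", "y", "z": the shift along the world's x, y, z in mm; "fingers": the closure, from -1 (fully open) to 1 (shut), so that 0 is half open. A call has 1 to 20 rows; each row is the pose to reach, as a shift and turn from the pose commanded when the call began; what a row does not reach only later rows make up. A row lasts 1/8 s, in which the tool goes at most 62.5 mm and 10.7 degrees, less where a joint would pass 70% of its speed; a pose out of reach is approached as far as the arm can. A call with a gripper value outside its range is refused whole. The fingers move at their own pace and stop on an object; "grip_force" is the grip in N (left out, the last holds). Time passes only in rows, so rows that repeat a pose let the fingers close. It gives the time, the measured TCP pose, the force and the opening at its end, in the units of the state.
- monitor.read_state(): the state, without advancing time (a new reading comes with each control period).
- eyes.read_camera(name): name is "scene" or "side" or "wrist"; returns a dict with "frame" (384x512x3 uint8, red, green, blue), "depth" (384x512 float32, m along the optical axis (not along the pixel's ray), 0 where there is no reading), "K" (3x3 intrinsics, pixels), "k1" (the pictures are not rectified: a ray, as slopes to the right and down, at radius r is drawn at 1 + k1 r^2 times it, then the intrinsics apply), "view" (4x4, takes a point from world to camera coordinates); the wrist camera has in their place "tool_from_camera" (4x4, takes a point from camera to tool coordinates, whose origin is the TCP and whose axes are the tool frame's). Camera axes: x right, y down, z forward; pixel columns grow to the right and rows downward; lengths in m; the calibration is good to about 2 mm. A picture is of the moment at which its call begins: read the wrist's pose just before it.
- finish_job(): hands the job in, once; it reports no verdict.
The state is a dict: "time": time; "q": joint angles; "joint_vel": joint speeds; "joint_torque": joint torques, N m; "tool_pos": TCP position; "tcp_rot": TCP orientation; "wrist_force": force on the tool from outside, world axes, zero at the start; "torque": the same for the moment, N m; "width": opening from 0.0 (shut) to 1.0 (fully open).
Only numpy, scipy, OpenCV 4.12 (cv2) and the standard library are available. Lean on these libraries where they do the work, as an engineer would, in place of code of your own. Each camera call takes 0.05 s, during which the arm holds its last target.

## Working session

There is one attempt and no reset: what is moved stays moved. The work goes in short steps, Python scripts to look and compute and a tool call to move; the robot and the scene stay as the last step left them, time stands still between calls to the robot, and variables do not carry over. Pictures are saved under pics/ and viewed, and the job is handed in when it is done.

Besides the shell and the picture viewer there is one more tool, called after "Request:" in YAML: its name, and indented under it one key for each argument. play_rows: Moves the arm, as the interface text tells. Its arguments: {"type":"object","properties":{"deltas":{"type":"array"},"grip_force":{"type":"number"}},"required":["deltas"]}

```bash
mkdir -p pics
cat > h.py <<'E'
import numpy as np, cv2
from workcell import monitor, eyes
def take(n,tag):
    d=eyes.read_camera(n); cv2.imwrite(f'pics/{tag}.png',d['frame'][:,:,::-1]); np.savez(f'pics/{tag}.npz',**d); return d
def rays(d,uv):
    uv=np.asarray(uv,float).reshape(-1,1,2)
    K=d['K']; k=float(d['k1'])
    s=cv2.undistortPoints(uv,K,np.array([k,0,0,0,0.])).reshape(-1,2)
    dirs=np.c_[s,np.ones(len(s))]
    if 'view' in d: T=np.linalg.inv(d['view'])
    else: T=d['T']
    return T[:3,3],dirs@T[:3,:3].T
def plane(d,uv,z):
    o,r=rays(d,uv); return o+r*((z-o[2])/r[:,2])[:,None]
E
python3 - <<'E'
from h import *
print(monitor.read_state())
for n in ['scene','side']:
    d=take(n,n+'0'); print(n,d['K'].tolist(),d['k1'],np.linalg.inv(d['view']).round(3).tolist())
E
```

```text
{'time': 0.0, 'q': array([ 1.30410718e+00,  2.64787050e-01,  1.60536582e+00,  2.31791073e-05,
        1.27370365e+00, -3.68805887e-02]), 'joint_vel': array([-2.48280530e-04,  3.37654287e-04, -8.85512242e-04, -3.58135677e-05,
       -1.68834562e-03,  3.22396795e-04]), 'joint_torque': array([-2.54734179e-03, -5.15090990e+01, -3.67324877e+01, -3.65961682e-05,
        1.26828262e-02,  4.39803287e-06]), 'tool_pos': array([0.15356204, 0.65660336, 0.25194355]), 'tcp_rot': array([ 0.17867556,  1.56361925, -0.18219199]), 'wrist_force': array([ 0.99164477, -0.57773533,  0.20946376]), 'torque': array([ 0.01054133, -0.01072787,  0.00640607]), 'width': 0.9975969729420839}
scene [[468.4965773866286, 0.0, 258.4898294251135], [0.0, 468.4965773866286, 191.5861574059378], [0.0, 0.0, 1.0]] 0.05382044936161929 [[-0.352, 0.617, -0.704, 1.181], [0.936, 0.242, -0.255, 0.178], [0.013, -0.749, -0.662, 0.594], [0.0, 0.0, 0.0, 1.0]]
side [[432.32139322504054, 0.0, 251.47216586425077], [0.0, 432.32139322504054, 187.4487577004853], [0.0, 0.0, 1.0]] -0.1074897080820796 [[-0.996, -0.061, 0.068, 0.538], [-0.091, 0.691, -0.717, 0.574], [-0.003, -0.72, -0.694, 0.647], [0.0, 0.0, 0.0, 1.0]]
```

View pics/scene0.png

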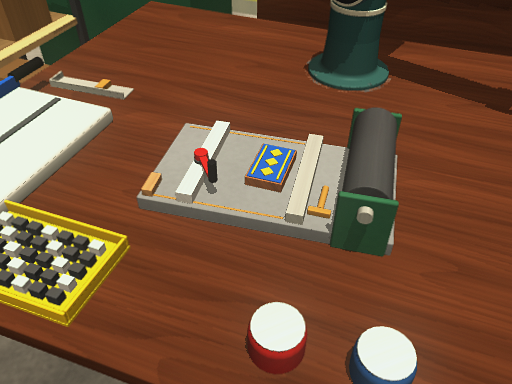

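View pics/side0.png

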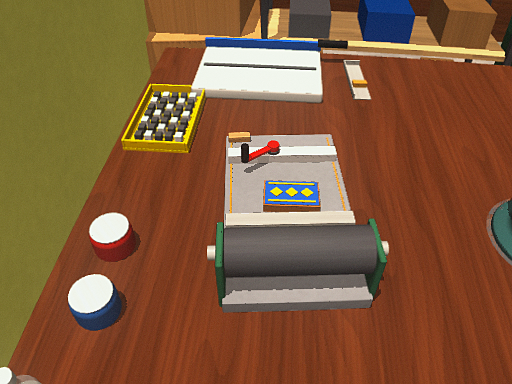

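The scene view shows the lock-up bar near (205,160), the lever knob at (212,170), the block at (270,165), the head bar at (305,178) and the cylinder at (370,180). The press axes run roughly along the world axes. Next I'll zoom in to pick exact pixels.

Run:
```python
import cv2
a=cv2.imread('pics/scene0.png')[105:255,130:330]; cv2.imwrite('pics/z1.png',cv2.resize(a,None,fx=4,fy=4,interpolation=cv2.INTER_CUBIC))
a=cv2.imread('pics/side0.png')[125:235,210:370]; cv2.imwrite('pics/z2.png',cv2.resize(a,None,fx=5,fy=5,interpolation=cv2.INTER_CUBIC))
```

```text
(no output)
```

View pics/z1.png

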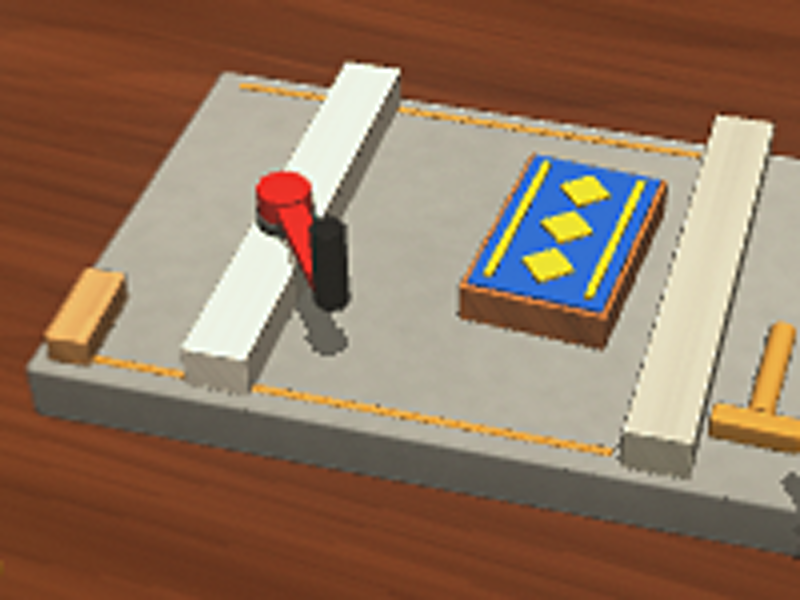

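View pics/z2.png

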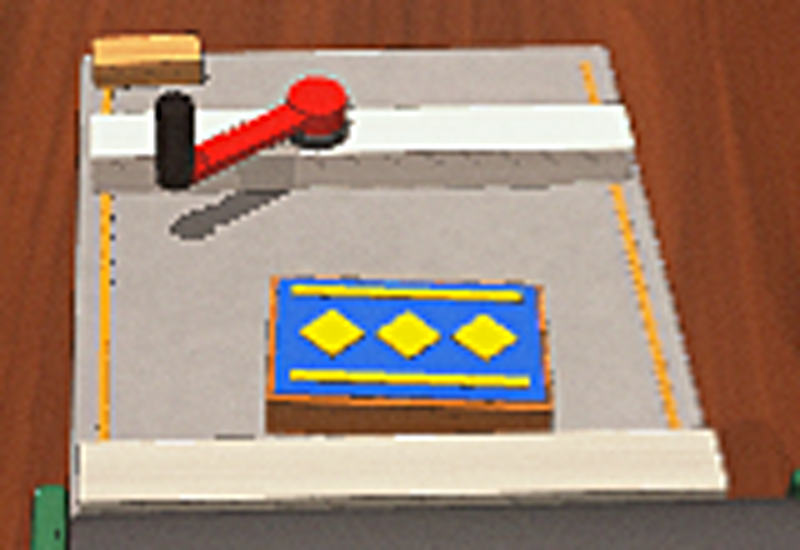

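```bash
cat > m.py <<'E'
from h import *
def L(t): return {k:v for k,v in np.load(f'pics/{t}.npz').items()}
E
python3 - <<'E'
from m import *
s=L('scene0'); t=L('side0')
def S(p,z): return plane(s,130+(np.array(p)+.5)/4-.5+[0,105-130],z)[:,:2]
def T(p,z): return plane(t,210+(np.array(p)+.5)/5-.5+[0,125-210],z)[:,:2]
np.set_printoptions(precision=4,suppress=True)
print('S bed',S([(225,73),(30,365)],.03))
print('S bar',S([(345,63),(400,70),(183,350),(250,360)],.052))
print('S head',S([(718,117),(773,124),(622,438),(692,446)],.052))
print('S blk',S([(532,155),(667,182),(605,318),(460,288)],.053))
print('T bed',T([(607,46),(83,58)],.03))
print('T bar',T([(627,105),(633,150),(90,115),(90,156)],.052))
print('T head',T([(717,432),(727,490),(80,442),(80,502)],.052))
print('T blk',T([(275,278),(540,287),(550,403),(267,396)],.053))
print('knob top S',S([(329,225)],.103),'T',T([(174,100)],.103),'piv S',S([(284,188)],.077),'T',T([(317,90)],.077))
E
```

```text
S bed [[ 0.4288 -0.2642]
 [ 0.6714 -0.2364]]
S bar [[ 0.4263 -0.1932]
 [ 0.4217 -0.1638]
 [ 0.659  -0.1642]
 [ 0.6542 -0.1344]]
S head [[0.4018 0.003 ]
 [0.3976 0.0306]
 [0.6416 0.0304]
 [0.6356 0.0588]]
S blk [[ 0.4687 -0.073 ]
 [ 0.4656 -0.0044]
 [ 0.5728 -0.0001]
 [ 0.577  -0.0678]]
T bed [[ 0.4272 -0.2627]
 [ 0.6736 -0.2311]]
T bar [[ 0.4242 -0.1899]
 [ 0.4232 -0.1587]
 [ 0.6602 -0.1617]
 [ 0.6565 -0.1338]]
T head [[0.3997 0.0064]
 [0.3982 0.0355]
 [0.6384 0.0323]
 [0.6345 0.0618]]
T blk [[ 0.5719 -0.0628]
 [ 0.4653 -0.0669]
 [ 0.4627 -0.0024]
 [ 0.5704  0.0033]]
knob top S [[ 0.6143 -0.1125]] T [[ 0.6171 -0.1112]] piv S [[ 0.5667 -0.1587]] T [[ 0.5608 -0.1561]]
```

Run:
```python
from h import *
from scipy.spatial.transform import Rotation as R
m=R.from_rotvec([0.17867556,1.56361925,-0.18219199]).as_matrix(); print(m.round(3))
y=m[:,1]; print(np.degrees(np.arctan2(y[1],y[0])), np.degrees(.118))
```

```text
[[-0.001  0.228  0.974]
 [-0.002  0.974 -0.228]
 [-1.    -0.002 -0.   ]]
76.83255599985776 6.7609019825437136
```

Request:
play_rows:
  deltas:
    - {"x": 346,"y": -357,"wz": -70,"fingers": 1}
    - {"x": 346,"y": -357,"wz": -70,"fingers": 1}
    - {"x": 346,"y": -357,"wz": -70,"fingers": 1}
    - {"x": 346,"y": -357,"wz": -70,"fingers": 1}
    - {"x": 346,"y": -357,"wz": -70,"fingers": 1}
    - {"x": 346,"y": -357,"wz": -70,"fingers": 1}
    - {"x": 346,"y": -357,"wz": -70,"fingers": 1}
    - {"x": 333,"y": -869,"wz": -70,"fingers": 1}
    - {"x": 333,"y": -869,"wz": -70,"fingers": 1}
    - {"x": 333,"y": -869,"wz": -70,"fingers": 1}
    - {"x": 333,"y": -869,"wz": -70,"fingers": 1}
    - {"x": 333,"y": -869,"wz": -70,"fingers": 1}
    - {"x": 333,"y": -869,"wz": -70,"fingers": 1}
    - {"x": 333,"y": -869,"wz": -70,"fingers": 1}
    - {"x": 333,"y": -869,"wz": -70,"fingers": 1}
    - {"x": 333,"y": -869,"wz": -70,"fingers": 1}
    - {"x": 333,"y": -869,"wz": -70,"fingers": 1}

```text
schema error: expected keys wx, wy, wz, x, y, z, fingers
```

All seven keys are required in every row.

Request:
play_rows:
  deltas:
    - {"wx": 0,"wy": 0,"wz": -70,"x": 346,"y": -357,"z": 0,"fingers": 1}
    - {"wx": 0,"wy": 0,"wz": -70,"x": 346,"y": -357,"z": 0,"fingers": 1}
    - {"wx": 0,"wy": 0,"wz": -70,"x": 346,"y": -357,"z": 0,"fingers": 1}
    - {"wx": 0,"wy": 0,"wz": -70,"x": 346,"y": -357,"z": 0,"fingers": 1}
    - {"wx": 0,"wy": 0,"wz": -70,"x": 346,"y": -357,"z": 0,"fingers": 1}
    - {"wx": 0,"wy": 0,"wz": -70,"x": 346,"y": -357,"z": 0,"fingers": 1}
    - {"wx": 0,"wy": 0,"wz": -70,"x": 346,"y": -357,"z": 0,"fingers": 1}
    - {"wx": 0,"wy": 0,"wz": -70,"x": 333,"y": -869,"z": 0,"fingers": 1}
    - {"wx": 0,"wy": 0,"wz": -70,"x": 333,"y": -869,"z": 0,"fingers": 1}
    - {"wx": 0,"wy": 0,"wz": -70,"x": 333,"y": -869,"z": 0,"fingers": 1}
    - {"wx": 0,"wy": 0,"wz": -70,"x": 333,"y": -869,"z": 0,"fingers": 1}
    - {"wx": 0,"wy": 0,"wz": -70,"x": 333,"y": -869,"z": 0,"fingers": 1}
    - {"wx": 0,"wy": 0,"wz": -70,"x": 333,"y": -869,"z": 0,"fingers": 1}
    - {"wx": 0,"wy": 0,"wz": -70,"x": 333,"y": -869,"z": 0,"fingers": 1}
    - {"wx": 0,"wy": 0,"wz": -70,"x": 333,"y": -869,"z": 0,"fingers": 1}
    - {"wx": 0,"wy": 0,"wz": -70,"x": 333,"y": -869,"z": 0,"fingers": 1}
    - {"wx": 0,"wy": 0,"wz": -70,"x": 333,"y": -869,"z": 0,"fingers": 1}

```text
time: 2.22
tool_pos: [0.4862, -0.2152, 0.2528]
tcp_rot: [1.124, 1.261, -1.126]
wrist_force: [-0.4, 0.5, 0.2]
width: -0.005
```

Run:
```python
from h import *
from scipy.spatial.transform import Rotation as R
s=monitor.read_state(); print(s['tool_pos'],s['joint_vel'].round(3),s['q'].round(3)); m=R.from_rotvec(s['tcp_rot']).as_matrix(); print(m.round(4))
d=take('wrist','w1'); print(monitor.read_state()['tool_pos'],d['tool_from_camera'].round(3))
take('scene','s1')
```

```text
[ 0.48624962 -0.2152461   0.25275683] [ 0.061 -0.024  0.03   0.038  0.023  0.028] [-4.630e-01 -7.000e-03  1.909e+00 -1.000e-03  1.240e+00 -5.770e-01]
[[-8.000e-04  9.935e-01  1.138e-01]
 [-6.000e-04  1.138e-01 -9.935e-01]
 [-1.000e+00 -8.000e-04  5.000e-04]]
[ 0.48618783 -0.21317932  0.25261302] [[-0.001 -0.297  0.955 -0.121]
 [ 1.    -0.     0.001  0.001]
 [ 0.     0.955  0.297 -0.076]
 [ 0.     0.     0.     1.   ]]
```

View pics/w1.png

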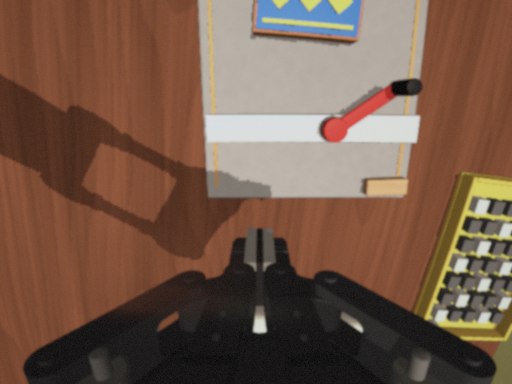

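View pics/s1.png

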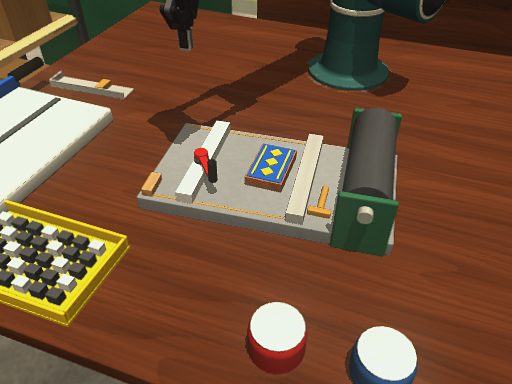

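Request:
play_rows:
  deltas:
    - {"wx": 0,"wy": 0,"wz": 0,"x": 0,"y": 0,"z": -60,"fingers": 1}
    - {"wx": 0,"wy": 0,"wz": 0,"x": 0,"y": 0,"z": -120,"fingers": 1}
    - {"wx": 0,"wy": 0,"wz": 0,"x": 0,"y": 0,"z": -170,"fingers": 1}
    - {"wx": 0,"wy": 0,"wz": 0,"x": 0,"y": 0,"z": -192,"fingers": 1}
    - {"wx": 0,"wy": 0,"wz": 0,"x": 0,"y": 0,"z": -192,"fingers": 1}
    - {"wx": 0,"wy": 0,"wz": 0,"x": 0,"y": 0,"z": -192,"fingers": 1}

```text
time: 3.08
tool_pos: [0.4878, -0.2112, 0.0625]
tcp_rot: [1.12, 1.262, -1.119]
wrist_force: [0.4, 0.1, 0.1]
width: 0.004
```

Run:
```python
from h import *
s=monitor.read_state(); print(s['tool_pos'],s['wrist_force'])
d=take('scene','s2');cv2.imwrite('pics/z3.png',cv2.resize(d['frame'][90:240,130:330,::-1],None,fx=4,fy=4))
```

```text
[ 0.48778189 -0.2111753   0.06250013] [0.4007911  0.0639556  0.14435183]
```

View pics/z3.png

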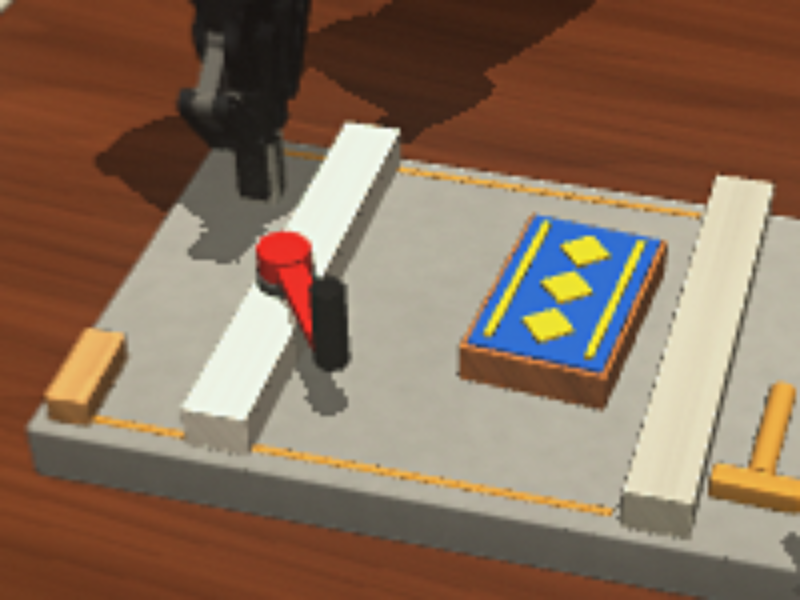

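The gripper is behind the bare half, with fingertips at about zoomed (255,195), and has a gap to the bar. I'll creep up to contact.

Request:
play_rows:
  deltas:
    - {"wx": 0,"wy": 0,"wz": 0,"x": -0.6,"y": 5,"z": -2,"fingers": 1}
    - {"wx": 0,"wy": 0,"wz": 0,"x": -1.2,"y": 10,"z": -2,"fingers": 1}
    - {"wx": 0,"wy": 0,"wz": 0,"x": -1.4,"y": 12,"z": -2,"fingers": 1}
    - {"wx": 0,"wy": 0,"wz": 0,"x": -1.6,"y": 13,"z": -2,"fingers": 1}
    - {"wx": 0,"wy": 0,"wz": 0,"x": -1.7,"y": 14,"z": -2,"fingers": 1}
    - {"wx": 0,"wy": 0,"wz": 0,"x": -1.7,"y": 14,"z": -2,"fingers": 1}

```text
time: 3.88
tool_pos: [0.485, -0.1978, 0.0592]
tcp_rot: [1.121, 1.263, -1.121]
wrist_force: [0.0, -0.6, 0.9]
width: -0.001
```

Request:
play_rows:
  deltas:
    - {"wx": 0,"wy": 0,"wz": 0,"x": -0.1,"y": 1,"z": 0,"fingers": 1}
    - {"wx": 0,"wy": 0,"wz": 0,"x": -0.1,"y": 1,"z": 0,"fingers": 1}

```text
time: 4.12
tool_pos: [0.485, -0.197, 0.0593]
tcp_rot: [1.121, 1.263, -1.121]
wrist_force: [-0.2, -1.7, -0.6]
width: -0.003
```

Request:
play_rows:
  deltas:
    - {"wx": 0,"wy": 0,"wz": 0,"x": -0.1,"y": 1,"z": 0,"fingers": 1}
    - {"wx": 0,"wy": 0,"wz": 0,"x": -0.1,"y": 1,"z": 0,"fingers": 1}

```text
time: 4.38
tool_pos: [0.4849, -0.1965, 0.0593]
tcp_rot: [1.12, 1.262, -1.121]
wrist_force: [-1.0, -5.2, -2.3]
width: -0.003
```

Request:
play_rows:
  deltas:
    - {"wx": 0,"wy": 0,"wz": 0,"x": -0.1,"y": 1,"z": 0,"fingers": 1}
    - {"wx": 0,"wy": 0,"wz": 0,"x": -0.1,"y": 1,"z": 0,"fingers": 1}

```text
time: 4.62
tool_pos: [0.4848, -0.1953, 0.0593]
tcp_rot: [1.12, 1.263, -1.121]
wrist_force: [0.2, -4.6, -2.3]
width: -0.005
```

Request:
play_rows:
  deltas:
    - {"wx": 0,"wy": 0,"wz": 0,"x": -0.1,"y": 1,"z": 0,"fingers": 1}
    - {"wx": 0,"wy": 0,"wz": 0,"x": -0.1,"y": 1,"z": 0,"fingers": 1}

```text
time: 4.88
tool_pos: [0.4847, -0.1941, 0.0593]
tcp_rot: [1.12, 1.263, -1.121]
wrist_force: [-0.3, -5.7, -1.4]
width: -0.001
```

The force levels off at about 5 N while the bar moves, so it is free now and the clamp must be at the −0.7 end. I'll push it on.

Request:
play_rows:
  deltas:
    - {"wx": 0,"wy": 0,"wz": 0,"x": -0.6,"y": 5,"z": 0,"fingers": 1}
    - {"wx": 0,"wy": 0,"wz": 0,"x": -1.4,"y": 12,"z": 0,"fingers": 1}
    - {"wx": 0,"wy": 0,"wz": 0,"x": -2.4,"y": 20,"z": 0,"fingers": 1}
    - {"wx": 0,"wy": 0,"wz": 0,"x": -3.3,"y": 28,"z": 0,"fingers": 1}
    - {"wx": 0,"wy": 0,"wz": 0,"x": -4.3,"y": 36,"z": 0,"fingers": 1}
    - {"wx": 0,"wy": 0,"wz": 0,"x": -5.2,"y": 44,"z": 0,"fingers": 1}
    - {"wx": 0,"wy": 0,"wz": 0,"x": -6.2,"y": 52,"z": 0,"fingers": 1}
    - {"wx": 0,"wy": 0,"wz": 0,"x": -7.1,"y": 60,"z": 0,"fingers": 1}
    - {"wx": 0,"wy": 0,"wz": 0,"x": -8.1,"y": 68,"z": 0,"fingers": 1}
    - {"wx": 0,"wy": 0,"wz": 0,"x": -8.9,"y": 75,"z": 0,"fingers": 1}
    - {"wx": 0,"wy": 0,"wz": 0,"x": -9.5,"y": 80,"z": 0,"fingers": 1}
    - {"wx": 0,"wy": 0,"wz": 0,"x": -9.8,"y": 83,"z": 0,"fingers": 1}
    - {"wx": 0,"wy": 0,"wz": 0,"x": -9.8,"y": 83,"z": 0,"fingers": 1}

```text
time: 6.5
tool_pos: [0.4749, -0.1107, 0.0593]
tcp_rot: [1.121, 1.263, -1.121]
wrist_force: [0.8, -3.9, -1.5]
width: 0.003
```

Run:
```python
from h import *
s=monitor.read_state(); print(s['tool_pos'],s['wrist_force'])
d=take('scene','s3');cv2.imwrite('pics/z4.png',cv2.resize(d['frame'][90:240,130:330,::-1],None,fx=4,fy=4))
```

```text
[ 0.47487064 -0.11070888  0.05928828] [ 0.84732714 -3.88493561 -1.46256004]
```

View pics/z4.png

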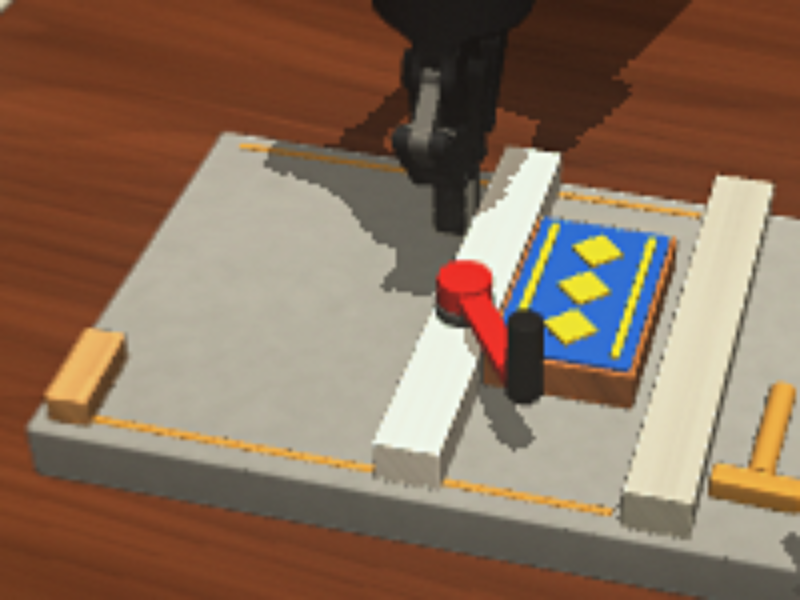

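The bar is now against the block at zoomed (520,260), with about 11 mm left. I'll go slowly from here.

Request:
play_rows:
  deltas:
    - {"wx": 0,"wy": 0,"wz": 0,"x": -0.2,"y": 2,"z": 0,"fingers": 1}
    - {"wx": 0,"wy": 0,"wz": 0,"x": -0.5,"y": 4,"z": 0,"fingers": 1}
    - {"wx": 0,"wy": 0,"wz": 0,"x": -0.7,"y": 6,"z": 0,"fingers": 1}
    - {"wx": 0,"wy": 0,"wz": 0,"x": -0.9,"y": 8,"z": 0,"fingers": 1}
    - {"wx": 0,"wy": 0,"wz": 0,"x": -0.9,"y": 8,"z": 0,"fingers": 1}

```text
time: 7.18
tool_pos: [0.474, -0.103, 0.0593]
tcp_rot: [1.121, 1.263, -1.121]
wrist_force: [1.1, -4.8, -1.2]
width: 0.001
```

Request:
play_rows:
  deltas:
    - {"wx": 0,"wy": 0,"wz": 0,"x": -0.1,"y": 1,"z": 0,"fingers": 1}
    - {"wx": 0,"wy": 0,"wz": 0,"x": -0.1,"y": 1,"z": 0,"fingers": 1}

```text
time: 7.42
tool_pos: [0.4739, -0.1021, 0.0593]
tcp_rot: [1.12, 1.263, -1.121]
wrist_force: [0.7, -5.2, -2.1]
width: -0.0
```

Request:
play_rows:
  deltas:
    - {"wx": 0,"wy": 0,"wz": 0,"x": -0.1,"y": 1,"z": 0,"fingers": 1}
    - {"wx": 0,"wy": 0,"wz": 0,"x": -0.1,"y": 1,"z": 0,"fingers": 1}

```text
time: 7.68
tool_pos: [0.4738, -0.1011, 0.0593]
tcp_rot: [1.12, 1.263, -1.121]
wrist_force: [0.5, -5.1, -1.6]
width: 0.003
```

Request:
play_rows:
  deltas:
    - {"wx": 0,"wy": 0,"wz": 0,"x": -0.1,"y": 1,"z": 0,"fingers": 1}
    - {"wx": 0,"wy": 0,"wz": 0,"x": -0.1,"y": 1,"z": 0,"fingers": 1}

```text
time: 7.92
tool_pos: [0.4738, -0.1011, 0.0593]
tcp_rot: [1.119, 1.262, -1.121]
wrist_force: [-0.4, -9.6, -3.2]
width: -0.0
```

Request:
play_rows:
  deltas:
    - {"wx": 0,"wy": 0,"wz": 0,"x": -0.1,"y": 1,"z": 0,"fingers": 1}
    - {"wx": 0,"wy": 0,"wz": 0,"x": -0.1,"y": 1,"z": 0,"fingers": 1}

```text
time: 8.18
tool_pos: [0.4738, -0.101, 0.0594]
tcp_rot: [1.117, 1.261, -1.121]
wrist_force: [-0.9, -13.6, -4.0]
width: 0.001
```

Request:
play_rows:
  deltas:
    - {"wx": 0,"wy": 0,"wz": 0,"x": -0.1,"y": 1,"z": 0,"fingers": 1}
    - {"wx": 0,"wy": 0,"wz": 0,"x": -0.1,"y": 1,"z": 0,"fingers": 1}

```text
time: 8.43
tool_pos: [0.4738, -0.1009, 0.0594]
tcp_rot: [1.115, 1.26, -1.122]
wrist_force: [-0.6, -17.4, -5.1]
width: -0.007
```

Force climbs to 17 N without further motion, so the block is nipped. I'll back off, rise, and move to the far (+y) side of the knob.

Request:
play_rows:
  deltas:
    - {"wx": 0,"wy": 0,"wz": 0,"x": 1,"y": -8,"z": 0,"fingers": 1}
    - {"wx": 0,"wy": 0,"wz": 0,"x": 3,"y": -25,"z": 0,"fingers": 1}
    - {"wx": 0,"wy": 0,"wz": 0,"x": 3,"y": -25,"z": 50,"fingers": 1}
    - {"wx": 0,"wy": 0,"wz": 0,"x": 3,"y": -25,"z": 110,"fingers": 1}
    - {"wx": 0,"wy": 0,"wz": 0,"x": 3,"y": -25,"z": 142,"fingers": 1}
    - {"wx": 0,"wy": 0,"wz": 0,"x": 40,"y": 20,"z": 142,"fingers": 1}
    - {"wx": 0,"wy": 0,"wz": 0,"x": 80,"y": 65,"z": 142,"fingers": 1}
    - {"wx": 0,"wy": 0,"wz": 0,"x": 115,"y": 105,"z": 142,"fingers": 1}
    - {"wx": 0,"wy": 0,"wz": 0,"x": 132,"y": 121,"z": 142,"fingers": 1}
    - {"wx": 0,"wy": 0,"wz": 0,"x": 132,"y": 121,"z": 142,"fingers": 1}
    - {"wx": 0,"wy": 0,"wz": 0,"x": 132,"y": 121,"z": 142,"fingers": 1}

```text
time: 9.8
tool_pos: [0.6045, 0.0223, 0.2008]
tcp_rot: [1.12, 1.264, -1.123]
wrist_force: [-0.1, 0.0, -0.0]
width: -0.003
```

Run:
```python
from h import *
s=monitor.read_state(); print(s['tool_pos'],s['wrist_force'])
d=take('scene','s4');a=cv2.resize(d['frame'][60:240,130:390,::-1],None,fx=3,fy=3);cv2.imwrite('pics/z5.png',a)
d=take('side','t4');a=cv2.resize(d['frame'][115:245,200:380,::-1],None,fx=4,fy=4);cv2.imwrite('pics/z6.png',a)
```

```text
[0.60453925 0.02226363 0.20080453] [-0.12390619  0.04212399 -0.01253057]
```

View pics/z5.png

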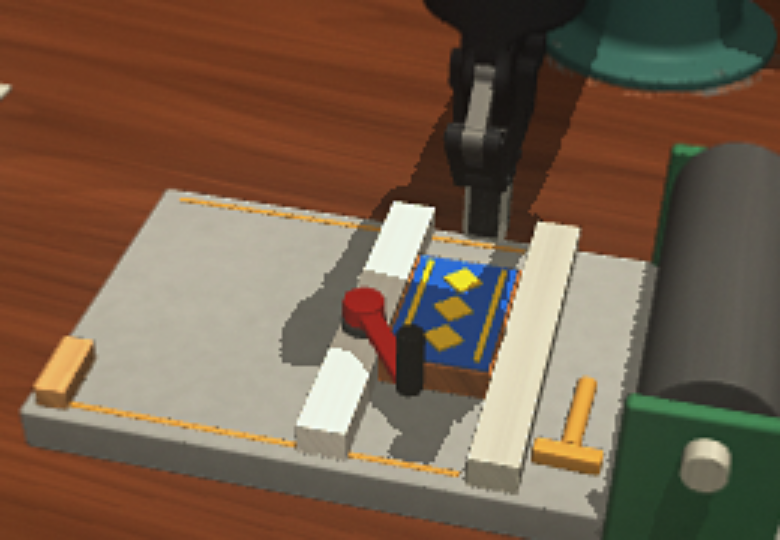

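View pics/z6.png

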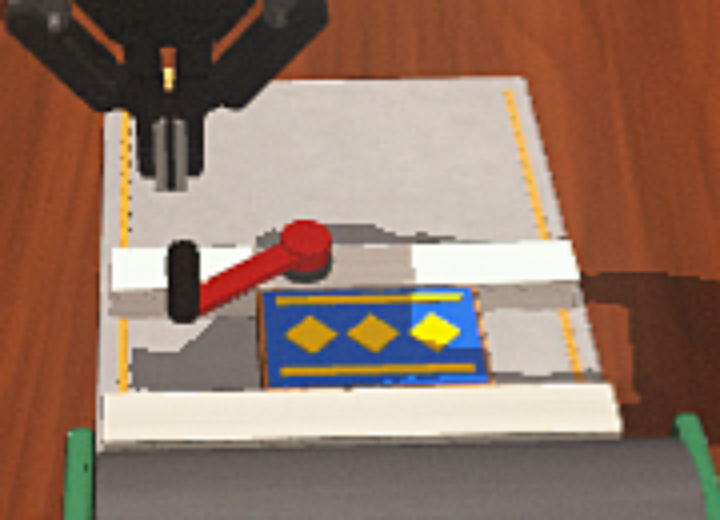

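The block is square, with no gap to the bar or the head bar. Next I'll measure the knob.

```bash
cat >> m.py <<'E'
O=np.array([.5322,-.0813]);A=.118
def loc(p): 
    d=np.asarray(p)[...,:2]-O; c,s=np.cos(A),np.sin(A); return np.stack([d[...,0]*c+d[...,1]*s,-d[...,0]*s+d[...,1]*c],-1)
E
python3 - <<'E'
from m import *
s=L('scene0' if 0 else 's4');t=L('t4')
for d,p,q in((s,(130+410.5/3-.5,60+332/3-.5),(130+363.5/3-.5,60+301/3-.5)),(t,(200+184.5/4-.5,115+247/4-.5),(200+306.5/4-.5,115+237/4-.5))):
    k=plane(d,p,.103)[0];v=plane(d,q,.077)[0];print(k,loc(k),loc(v))
print(loc([.6045,.0223]))
E
```

```text
[ 0.60392686 -0.01760787  0.103     ] [0.07872632 0.05480508] [0.02544476 0.01404134]
[ 0.60510746 -0.01690129  0.103     ] [0.07998189 0.05536775] [0.01975382 0.02146779]
[0.08399368 0.09436796]
```

Request:
play_rows:
  deltas:
    - {"wx": 0,"wy": 0,"wz": 0,"x": 5,"y": 0.6,"z": -50,"fingers": 1}
    - {"wx": 0,"wy": 0,"wz": 0,"x": 5,"y": 0.6,"z": -90,"fingers": 1}
    - {"wx": 0,"wy": 0,"wz": 0,"x": 5,"y": 0.6,"z": -104,"fingers": 1}
    - {"wx": 0,"wy": 0,"wz": 0,"x": 5,"y": 0.6,"z": -104,"fingers": 1}
    - {"wx": 0,"wy": 0,"wz": 0,"x": 6.2,"y": -9,"z": -104,"fingers": 1}
    - {"wx": 0,"wy": 0,"wz": 0,"x": 6.8,"y": -14,"z": -104,"fingers": 1}
    - {"wx": 0,"wy": 0,"wz": 0,"x": 7.1,"y": -17,"z": -104,"fingers": 1}
    - {"wx": 0,"wy": 0,"wz": 0,"x": 7.4,"y": -19,"z": -104,"fingers": 1}
    - {"wx": 0,"wy": 0,"wz": 0,"x": 7.6,"y": -21,"z": -104,"fingers": 1}
    - {"wx": 0,"wy": 0,"wz": 0,"x": 7.8,"y": -23,"z": -104,"fingers": 1}

```text
time: 11.15
tool_pos: [0.6139, 0.0009, 0.0975]
tcp_rot: [1.123, 1.263, -1.119]
wrist_force: [1.7, 3.8, -1.1]
width: 0.001
```

Request:
play_rows:
  deltas:
    - {"wx": 0,"wy": 0,"wz": 0,"x": 0.4,"y": -3,"z": 0,"fingers": 1}
    - {"wx": 0,"wy": 0,"wz": 0,"x": 0.7,"y": -6,"z": 0,"fingers": 1}

```text
time: 11.4
tool_pos: [0.6157, -0.0044, 0.0976]
tcp_rot: [1.124, 1.262, -1.117]
wrist_force: [5.5, 5.3, -2.1]
width: -0.002
```

Request:
play_rows:
  deltas:
    - {"wx": 0,"wy": 0,"wz": 0,"x": 0.4,"y": -3,"z": 0,"fingers": 1}
    - {"wx": 0,"wy": 0,"wz": 0,"x": 0.7,"y": -6,"z": 0,"fingers": 1}

```text
time: 11.65
tool_pos: [0.6165, -0.0104, 0.0977]
tcp_rot: [1.124, 1.262, -1.117]
wrist_force: [5.1, 6.1, -1.4]
width: 0.001
```

Run:
```python
from h import *
d=take('scene','s5');a=cv2.resize(d['frame'][60:240,130:390,::-1],None,fx=3,fy=3);cv2.imwrite('pics/z7.png',a)
```

```text
(no output)
```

View pics/z7.png

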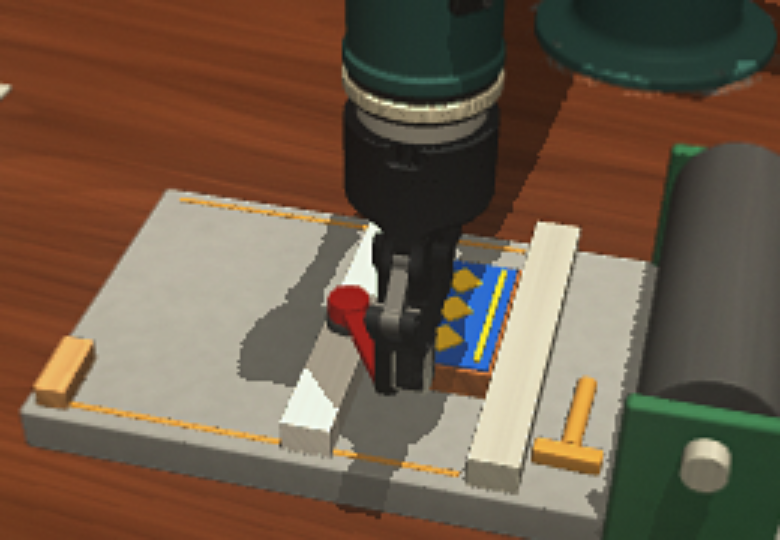

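The push along −y slid the free bar back about 10 mm instead of turning the lever: the lever is still at about +0.6 and a gap has opened at zoomed (430,350). I'll swing the lever with a tangential push, with the tool turning along with it, to just short of the clamping zone. Then I'll re-nip and finish clamping with a push mostly along −x.

Request:
play_rows:
  deltas:
    - {"wx": 0,"wy": 0,"wz": 0,"x": -1,"y": 10,"z": 0,"fingers": 1}
    - {"wx": 0,"wy": 0,"wz": 0,"x": -2,"y": 20,"z": 20,"fingers": 1}
    - {"wx": 0,"wy": 0,"wz": 0,"x": -2,"y": 20,"z": 60,"fingers": 1}
    - {"wx": 0,"wy": 0,"wz": 0,"x": -2,"y": 20,"z": 103,"fingers": 1}
    - {"wx": 0,"wy": 0,"wz": 0,"x": -2,"y": 20,"z": 103,"fingers": 1}

```text
time: 12.32
tool_pos: [0.6158, 0.0087, 0.207]
tcp_rot: [1.124, 1.255, -1.114]
wrist_force: [0.8, -0.7, 1.3]
width: 0.0
```

```bash
cat > look.py <<'E'
import sys
from m import *
tag=sys.argv[1]
s=monitor.read_state(); print(s['time'],s['tool_pos'].round(4),s['wrist_force'].round(1),'loc',loc(s['tool_pos']).round(4),'q6',s['q'][5])
d=take('scene','s'+tag);a=cv2.resize(d['frame'][90:240,130:330,::-1],None,fx=4,fy=4,interpolation=cv2.INTER_CUBIC)
d=take('side','t'+tag);b=cv2.resize(d['frame'][115:235,200:360,::-1],None,fx=5,fy=5,interpolation=cv2.INTER_CUBIC)
cv2.imwrite(f'pics/a{tag}.png',a);cv2.imwrite(f'pics/b{tag}.png',b)
E
cat > pt.py <<'E'
from m import *
def S(tag,p,z): return loc(plane(L('s'+tag),130+(np.array(p)+.5)/4-.5+[0,90-130],z))*1000
def T(tag,p,z): return loc(plane(L('t'+tag),200+(np.array(p)+.5)/5-.5+[0,115-200],z))*1000
np.set_printoptions(precision=1,suppress=True)
E
python3 look.py 6
```

```text
12.325 [0.6158 0.0087 0.207 ] [ 0.8 -0.7  1.3] loc [0.0936 0.0795] q6 -0.14601331677654095
```

View pics/a6.png

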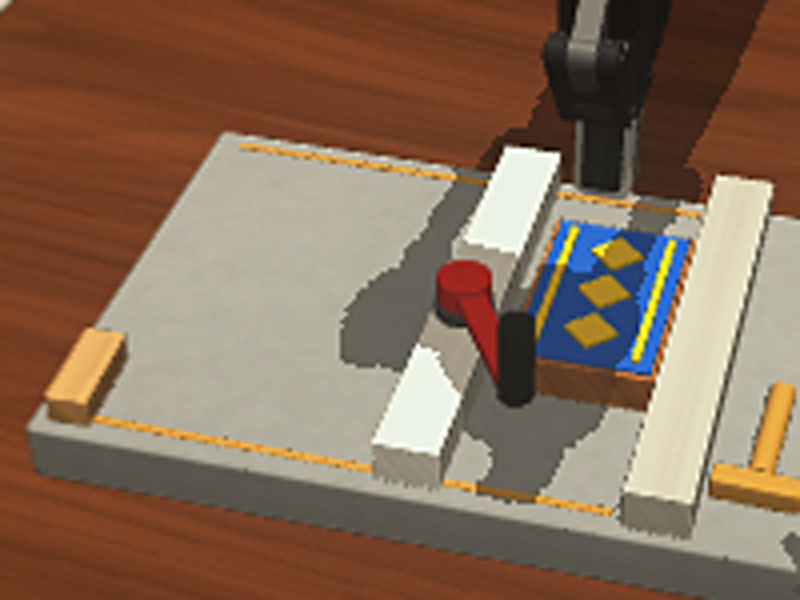

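View pics/b6.png

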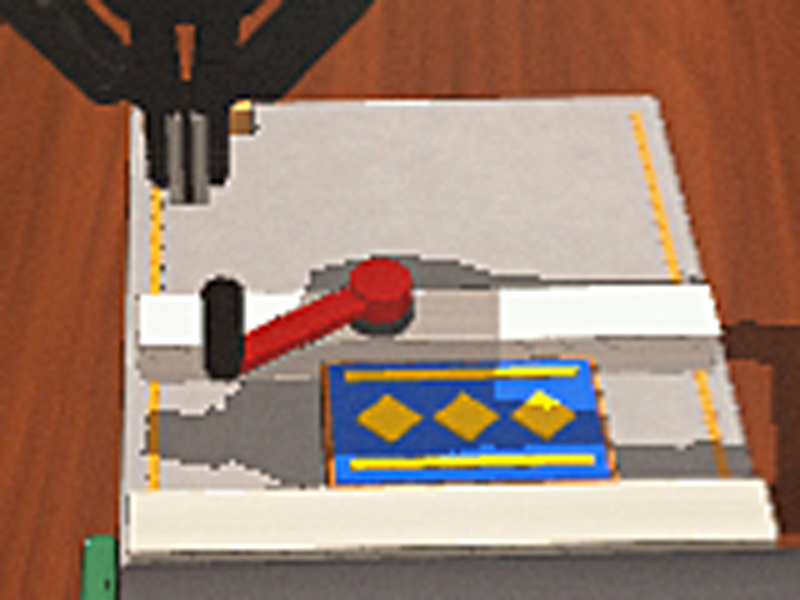

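```bash
cat > plan.py <<'E'
# arc plan: usage bar_y(mm), thetas
import sys
from m import *
def W(l): l=np.asarray(l)/1000; c,s=np.cos(A),np.sin(A); return O+np.array([l[0]*c-l[1]*s,l[0]*s+l[1]*c])
def pose(by,th,tang=19,rad=75):
    return W(np.array([20,by])+rad*np.array([np.cos(th),np.sin(th)])+tang*np.array([-np.sin(th),np.cos(th)]))
E
python3 - <<'E'
from pt import *
from plan import *
print('bar',S('6',[(375,443),(440,453),(505,147),(560,152)],.052))
print('barT',T('6',[(140,295),(138,343),(712,286),(720,335)],.052))
print('knob',S('6',[(516,318)],.103),T('6',[(223,287)],.103),'piv',S('6',[(464,276)],.077),T('6',[(381,272)],.077))
E
```

```text
bar [[ 115.4  -10.7]
 [ 114.5   17.8]
 [-118.2  -12. ]
 [-121.1   16.5]]
barT [[ 116.5   -9.6]
 [ 117.    19.1]
 [-120.    -8.2]
 [-117.9   21.5]]
knob [[79.3 41.7]] [[82.5 43.4]] piv [[24.3  4.3]] [[19.4  7.4]]
```

Run:
```python
from plan import *
p0=np.array([.6158,.0087])
for th,t in [(.6,35),(.6,24),(.55,19),(.4,19),(.25,19),(.1,19),(-.05,19),(-.2,19),(-.3,19),(-.4,19),(-.45,19)]:
    print(th,t,((pose(4,th,t)-p0)*1000).round(1),'wz',round(np.degrees(th),1))
```

```text
0.6 35 [-30.8  -8. ] wz 34.4
0.6 24 [-23.5 -16.3] wz 34.4
0.55 19 [-17.1 -22.3] wz 31.5
0.4 19 [ -8.5 -30. ] wz 22.9
0.25 19 [ -1.1 -39. ] wz 14.3
0.1 19 [  4.9 -48.9] wz 5.7
-0.05 19 [  9.3 -59.6] wz -2.9
-0.2 19 [ 12.1 -70.9] wz -11.5
-0.3 19 [ 13.  -78.6] wz -17.2
-0.4 19 [ 13.1 -86.3] wz -22.9
-0.45 19 [ 12.9 -90.2] wz -25.8
```

Request:
play_rows:
  deltas:
    - {"wx": 0,"wy": 0,"wz": 11,"x": -15,"y": -4,"z": 0,"fingers": 1}
    - {"wx": 0,"wy": 0,"wz": 22,"x": -31,"y": -8,"z": 0,"fingers": 1}
    - {"wx": 0,"wy": 0,"wz": 34,"x": -31,"y": -8,"z": -30,"fingers": 1}
    - {"wx": 0,"wy": 0,"wz": 34,"x": -31,"y": -8,"z": -80,"fingers": 1}
    - {"wx": 0,"wy": 0,"wz": 34,"x": -31,"y": -8,"z": -109,"fingers": 1}
    - {"wx": 0,"wy": 0,"wz": 34,"x": -31,"y": -8,"z": -109,"fingers": 1}
    - {"wx": 0,"wy": 0,"wz": 34,"x": -23.5,"y": -16.3,"z": -109,"fingers": 1}
    - {"wx": 0,"wy": 0,"wz": 32,"x": -17,"y": -22.3,"z": -109,"fingers": 1}
    - {"wx": 0,"wy": 0,"wz": 27,"x": -12.8,"y": -26,"z": -109,"fingers": 1}
    - {"wx": 0,"wy": 0,"wz": 23,"x": -8.5,"y": -30,"z": -109,"fingers": 1}

```text
time: 13.68
tool_pos: [0.6059, -0.0221, 0.0932]
tcp_rot: [0.822, 1.408, -0.819]
wrist_force: [-1.6, 0.6, 1.3]
width: -0.004
```

```bash
python3 look.py 7
```

```text
13.675 [ 0.6059 -0.0221  0.0932] [-1.6  0.6  1.3] loc [0.0802 0.0501] q6 -0.5946968405119751
```

View pics/b7.png

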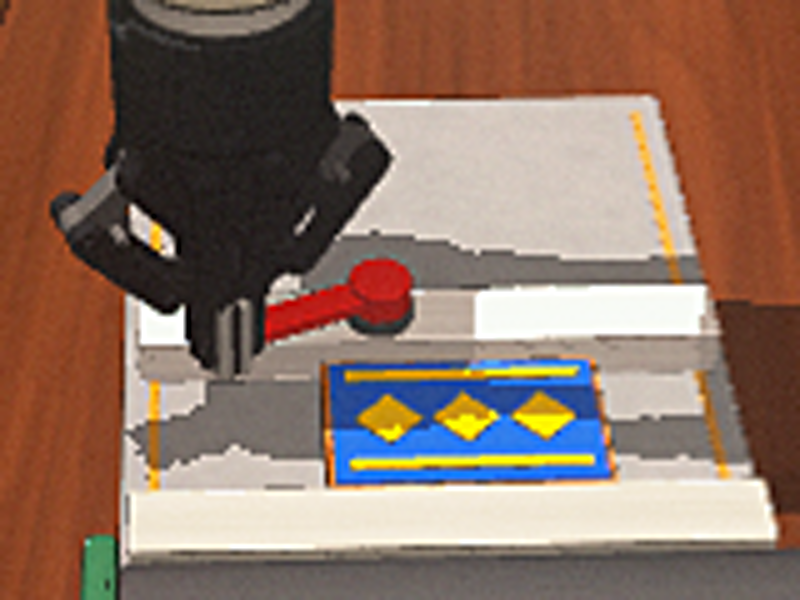

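The lever is turning and the bar hasn't moved. I'll continue the arc and raise the tool slightly.

Request:
play_rows:
  deltas:
    - {"wx": 0,"wy": 0,"wz": -4,"x": 3.7,"y": -4.5,"z": 2,"fingers": 1}
    - {"wx": 0,"wy": 0,"wz": -9,"x": 7.4,"y": -9,"z": 4,"fingers": 1}
    - {"wx": 0,"wy": 0,"wz": -13,"x": 10.5,"y": -14,"z": 4,"fingers": 1}
    - {"wx": 0,"wy": 0,"wz": -17,"x": 13.4,"y": -19,"z": 4,"fingers": 1}
    - {"wx": 0,"wy": 0,"wz": -21,"x": 15.8,"y": -24,"z": 4,"fingers": 1}
    - {"wx": 0,"wy": 0,"wz": -26,"x": 17.8,"y": -29.6,"z": 4,"fingers": 1}
    - {"wx": 0,"wy": 0,"wz": -30,"x": 19.3,"y": -35,"z": 4,"fingers": 1}
    - {"wx": 0,"wy": 0,"wz": -35,"x": 20.6,"y": -41,"z": 4,"fingers": 1}
    - {"wx": 0,"wy": 0,"wz": -40,"x": 21.5,"y": -48.6,"z": 4,"fingers": 1}
    - {"wx": 0,"wy": 0,"wz": -40,"x": 21.5,"y": -48.6,"z": 4,"fingers": 1}

```text
time: 15.02
tool_pos: [0.6263, -0.0709, 0.0961]
tcp_rot: [1.339, 1.119, -1.337]
wrist_force: [-0.9, 0.3, -0.3]
width: 0.003
```

```bash
python3 look.py 8
```

```text
15.025 [ 0.6263 -0.0709  0.0961] [-0.9  0.3 -0.3] loc [ 0.0947 -0.0007] q6 0.02451889772880334
```

View pics/b8.png

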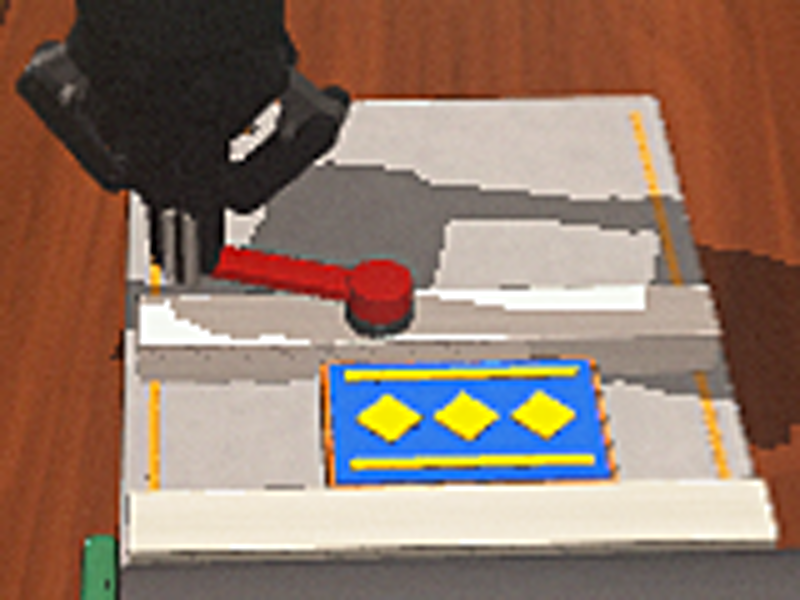

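View pics/a8.png

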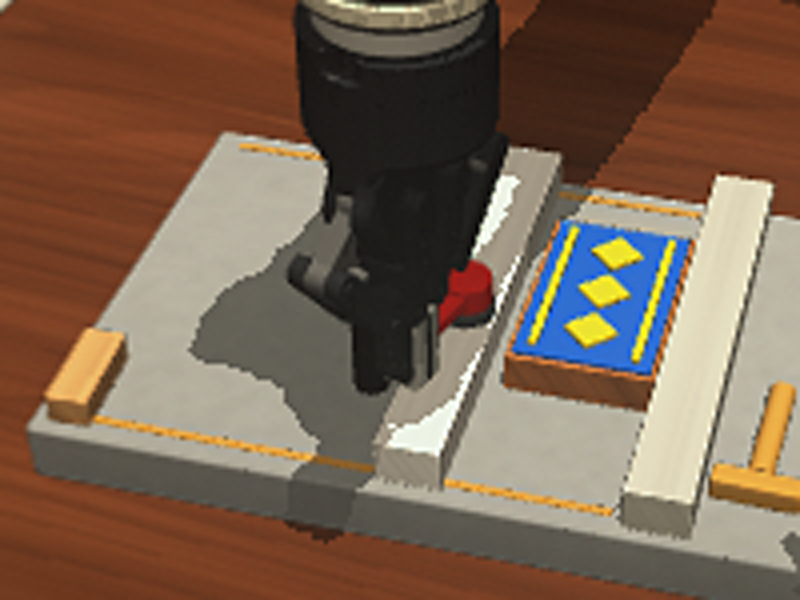

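The lever is at about −0.3 and the bar is still at y≈4. Now I'll re-nip from behind the bare half.

Request:
play_rows:
  deltas:
    - {"wx": 0,"wy": 0,"wz": 0,"x": 2,"y": 10,"z": 0,"fingers": 1}
    - {"wx": 0,"wy": 0,"wz": 0,"x": 2,"y": 10,"z": 50,"fingers": 1}
    - {"wx": 0,"wy": 0,"wz": 8,"x": -20,"y": -5,"z": 70,"fingers": 1}
    - {"wx": 0,"wy": 0,"wz": 17,"x": -75,"y": -25,"z": 70,"fingers": 1}
    - {"wx": 0,"wy": 0,"wz": 17,"x": -125,"y": -50,"z": 70,"fingers": 1}
    - {"wx": 0,"wy": 0,"wz": 17,"x": -149,"y": -57,"z": 70,"fingers": 1}
    - {"wx": 0,"wy": 0,"wz": 17,"x": -149,"y": -57,"z": 50,"fingers": 1}
    - {"wx": 0,"wy": 0,"wz": 17,"x": -149,"y": -57,"z": 0,"fingers": 1}
    - {"wx": 0,"wy": 0,"wz": 17,"x": -149,"y": -57,"z": -30,"fingers": 1}
    - {"wx": 0,"wy": 0,"wz": 17,"x": -149,"y": -57,"z": -36,"fingers": 1}
    - {"wx": 0,"wy": 0,"wz": 17,"x": -149,"y": -57,"z": -36,"fingers": 1}

```text
time: 16.5
tool_pos: [0.4772, -0.1271, 0.0597]
tcp_rot: [1.12, 1.263, -1.12]
wrist_force: [0.1, 0.3, 0.3]
width: 0.006
```

```bash
python3 look.py 9
```

```text
16.5 [ 0.4772 -0.1271  0.0597] [0.1 0.3 0.3] loc [-0.0601 -0.039 ] q6 -0.43090911045640923
```

View pics/a9.png

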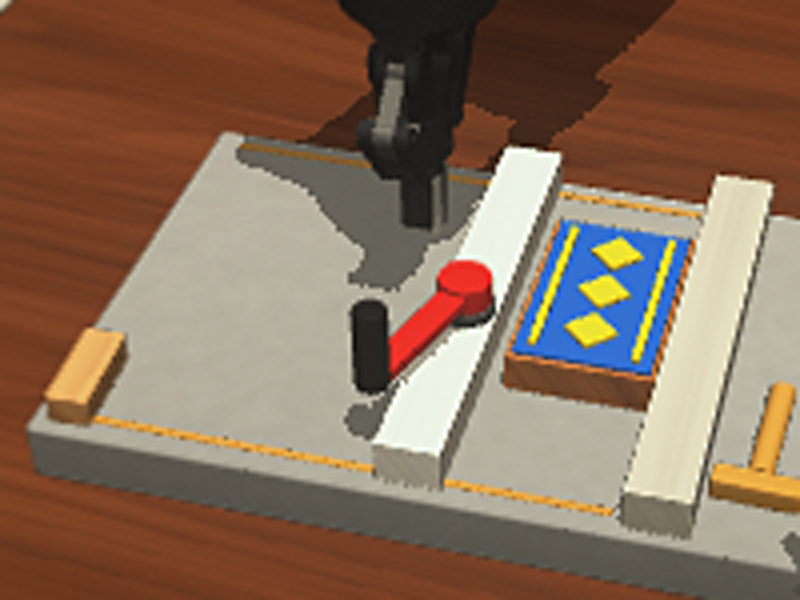

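Request:
play_rows:
  deltas:
    - {"wx": 0,"wy": 0,"wz": 0,"x": -1,"y": 8,"z": 0,"fingers": 1}
    - {"wx": 0,"wy": 0,"wz": 0,"x": -1.5,"y": 13,"z": 0,"fingers": 1}
    - {"wx": 0,"wy": 0,"wz": 0,"x": -1.8,"y": 15,"z": 0,"fingers": 1}
    - {"wx": 0,"wy": 0,"wz": 0,"x": -2,"y": 17,"z": 0,"fingers": 1}
    - {"wx": 0,"wy": 0,"wz": 0,"x": -2,"y": 17,"z": 0,"fingers": 1}

```text
time: 17.23
tool_pos: [0.4748, -0.1104, 0.0594]
tcp_rot: [1.121, 1.263, -1.121]
wrist_force: [0.9, 0.5, 0.7]
width: -0.005
```

Request:
play_rows:
  deltas:
    - {"wx": 0,"wy": 0,"wz": 0,"x": -0.1,"y": 1,"z": 0,"fingers": 1}
    - {"wx": 0,"wy": 0,"wz": 0,"x": -0.2,"y": 2,"z": 0,"fingers": 1}

```text
time: 17.48
tool_pos: [0.4748, -0.11, 0.0594]
tcp_rot: [1.118, 1.261, -1.121]
wrist_force: [-0.8, -9.9, -0.5]
width: -0.0
```

Request:
play_rows:
  deltas:
    - {"wx": 0,"wy": 0,"wz": 0,"x": -0.1,"y": 1,"z": 0,"fingers": 1}
    - {"wx": 0,"wy": 0,"wz": 0,"x": -0.2,"y": 2,"z": 0,"fingers": 1}

```text
time: 17.73
tool_pos: [0.4748, -0.1097, 0.0595]
tcp_rot: [1.115, 1.259, -1.122]
wrist_force: [-0.2, -18.0, -2.9]
width: 0.002
```

Request:
play_rows:
  deltas:
    - {"wx": 0,"wy": 0,"wz": 0,"x": -0.1,"y": 1,"z": 0,"fingers": 1}
    - {"wx": 0,"wy": 0,"wz": 0,"x": -0.2,"y": 2,"z": 0,"fingers": 1}

```text
time: 17.98
tool_pos: [0.4746, -0.1084, 0.0595]
tcp_rot: [1.114, 1.258, -1.122]
wrist_force: [-0.8, -18.4, -4.3]
width: -0.003
```

The drag is now about 18 N, so the cam is partly biting, but the bar still moves well below the 50 N limit. I'll continue in small steps.

Request:
play_rows:
  deltas:
    - {"wx": 0,"wy": 0,"wz": 0,"x": -0.1,"y": 1,"z": 0,"fingers": 1}
    - {"wx": 0,"wy": 0,"wz": 0,"x": -0.2,"y": 2,"z": 0,"fingers": 1}

```text
time: 18.23
tool_pos: [0.4744, -0.1065, 0.0595]
tcp_rot: [1.114, 1.258, -1.122]
wrist_force: [-1.5, -19.0, -3.3]
width: 0.005
```

Request:
play_rows:
  deltas:
    - {"wx": 0,"wy": 0,"wz": 0,"x": -0.1,"y": 1,"z": 0,"fingers": 1}
    - {"wx": 0,"wy": 0,"wz": 0,"x": -0.2,"y": 2,"z": 0,"fingers": 1}

```text
time: 18.48
tool_pos: [0.4741, -0.1045, 0.0595]
tcp_rot: [1.114, 1.258, -1.122]
wrist_force: [-1.4, -19.5, -2.2]
width: -0.001
```

Request:
play_rows:
  deltas:
    - {"wx": 0,"wy": 0,"wz": 0,"x": -0.1,"y": 1,"z": 0,"fingers": 1}
    - {"wx": 0,"wy": 0,"wz": 0,"x": -0.2,"y": 2,"z": 0,"fingers": 1}

```text
time: 18.73
tool_pos: [0.4739, -0.1025, 0.0595]
tcp_rot: [1.114, 1.258, -1.122]
wrist_force: [-1.4, -18.7, -2.9]
width: -0.002
```

Request:
play_rows:
  deltas:
    - {"wx": 0,"wy": 0,"wz": 0,"x": -0.1,"y": 1,"z": 0,"fingers": 1}
    - {"wx": 0,"wy": 0,"wz": 0,"x": -0.1,"y": 1,"z": 0,"fingers": 1}

```text
time: 18.98
tool_pos: [0.4738, -0.1011, 0.0595]
tcp_rot: [1.115, 1.259, -1.122]
wrist_force: [-1.7, -16.3, -1.5]
width: 0.0
```

Request:
play_rows:
  deltas:
    - {"wx": 0,"wy": 0,"wz": 0,"x": -0.1,"y": 1,"z": 0,"fingers": 1}
    - {"wx": 0,"wy": 0,"wz": 0,"x": -0.1,"y": 1,"z": 0,"fingers": 1}

```text
time: 19.23
tool_pos: [0.4738, -0.1009, 0.0595]
tcp_rot: [1.113, 1.258, -1.122]
wrist_force: [-1.4, -18.8, -2.8]
width: -0.0
```

Request:
play_rows:
  deltas:
    - {"wx": 0,"wy": 0,"wz": 0,"x": -0.1,"y": 1,"z": 0,"fingers": 1}
    - {"wx": 0,"wy": 0,"wz": 0,"x": -0.1,"y": 1,"z": 0,"fingers": 1}

```text
time: 19.48
tool_pos: [0.4737, -0.1008, 0.0595]
tcp_rot: [1.112, 1.257, -1.122]
wrist_force: [-1.1, -24.7, -3.4]
width: -0.004
```

Request:
play_rows:
  deltas:
    - {"wx": 0,"wy": 0,"wz": 0,"x": -0.1,"y": 1,"z": 0,"fingers": 1}
    - {"wx": 0,"wy": 0,"wz": 0,"x": -0.1,"y": 1,"z": 0,"fingers": 1}

```text
time: 19.73
tool_pos: [0.4738, -0.1007, 0.0596]
tcp_rot: [1.11, 1.256, -1.122]
wrist_force: [-0.8, -28.0, -4.6]
width: 0.001
```

It stops at the same place as the first nip (−0.1008), with the force rising to 28 N. I'll retreat and look.

Request:
play_rows:
  deltas:
    - {"wx": 0,"wy": 0,"wz": 0,"x": 1,"y": -8,"z": 0,"fingers": 1}
    - {"wx": 0,"wy": 0,"wz": 0,"x": 2,"y": -20,"z": 0,"fingers": 1}
    - {"wx": 0,"wy": 0,"wz": 0,"x": 2,"y": -20,"z": 50,"fingers": 1}
    - {"wx": 0,"wy": 0,"wz": 0,"x": 2,"y": -20,"z": 110,"fingers": 1}
    - {"wx": 0,"wy": 0,"wz": 0,"x": 2,"y": -20,"z": 150,"fingers": 1}
    - {"wx": 0,"wy": 0,"wz": 0,"x": 2,"y": -20,"z": 150,"fingers": 1}

```text
time: 20.48
tool_pos: [0.478, -0.115, 0.2138]
tcp_rot: [1.123, 1.255, -1.116]
wrist_force: [0.4, 0.4, -0.1]
width: 0.003
```

```bash
python3 look.py 10
```

```text
20.475 [ 0.478  -0.115   0.2138] [ 0.4  0.4 -0.1] loc [-0.0578 -0.0271] q6 -0.4069840836809168
```

View pics/a10.png

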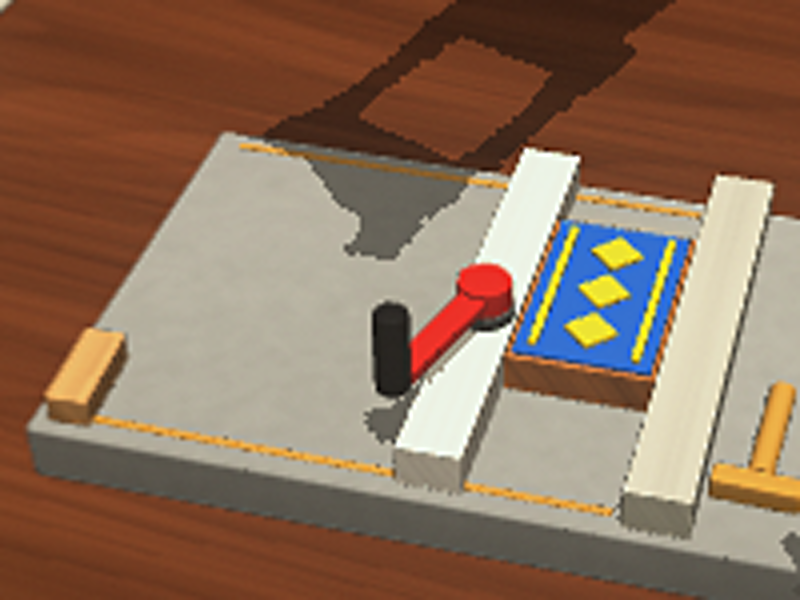

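View pics/b10.png

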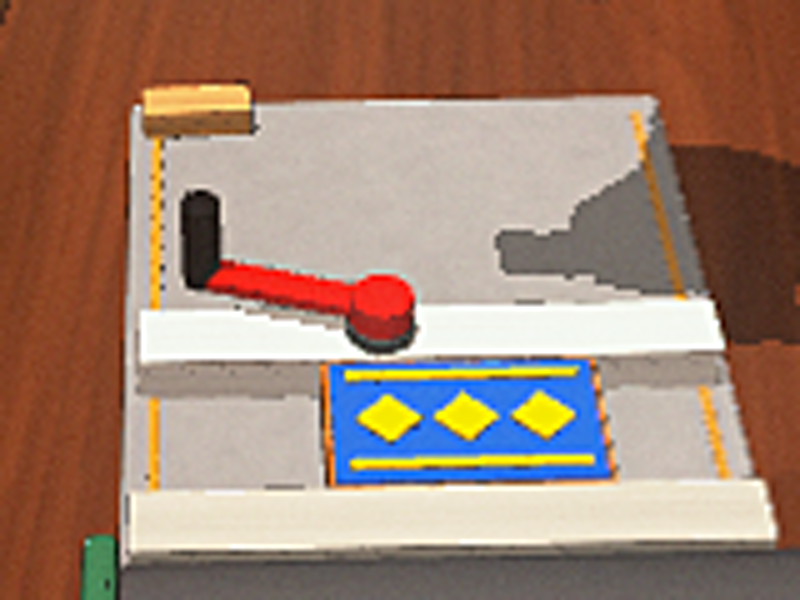

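Run:
```python
from pt import *
from plan import *
print('knob',S('10',[(390,312)],.103),T('10',[(200,200)],.103),'piv',S('10',[(485,279)],.077),T('10',[(382,292)],.077))
print('bar',S('10',[(396,450),(463,460),(526,150),(580,155)],.052).mean(0),T('10',[(140,310),(140,360),(712,300),(722,348)],.052).mean(0))
p0=np.array([.478,-.115]); a=np.radians(-60)
n=np.array([np.sin(a),-np.cos(a)])
for th,g in [(-.3,45),(-.3,32),(-.3,24),(-.35,19),(-.4,19),(-.45,19),(-.5,19),(-.55,19),(-.6,19),(-.65,19),(-.7,19)]:
    k=np.array([20,15])+75*np.array([np.cos(th),np.sin(th)]); print(th,g,k.round(),((W(k-g*n)-p0)*1000).round(1))
```

```text
knob [[ 88.9 -10.3]] [[90.8 -8.2]] piv [[24.  14.1]] [[19.8 19.3]]
bar [-1.5 13.5] [-0.8 14.5]
-0.3 45 [92. -7.] [182.1  64.3]
-0.3 32 [92. -7.] [171.7  56.5]
-0.3 24 [92. -7.] [165.3  51.7]
-0.35 19 [ 90. -11.] [160.5  45.1]
-0.4 19 [ 89. -14.] [159.6  41.5]
-0.45 19 [ 88. -18.] [158.4  37.9]
-0.5 19 [ 86. -21.] [157.1  34.4]
-0.55 19 [ 84. -24.] [155.6  30.9]
-0.6 19 [ 82. -27.] [154.   27.6]
-0.65 19 [ 80. -30.] [152.2  24.3]
-0.7 19 [ 77. -33.] [150.2  21.1]
```

θ is about −0.34 and the bar is at about 14 mm. The cam already gives about 18 N of drag, so a tangential push of up to 10 N won't shift the bar. I'll follow the arc with a −45° face.

Run:
```python
from plan import *
p0=np.array([.478,-.115]); a=np.radians(-45)
n=np.array([np.sin(a),-np.cos(a)])
for th,g in [(-.3,45),(-.34,24),(-.4,19),(-.45,19),(-.5,19),(-.55,19),(-.6,19),(-.65,19),(-.7,19),(-.73,19)]:
    k=np.array([20,15])+75*np.array([np.cos(th),np.sin(th)]); print(th,g,k.round(),((W(k-g*n)-p0)*1000).round(1))
```

```text
-0.3 45 [92. -7.] [173.9  72.7]
-0.34 24 [ 91. -10.] [160.3  53.3]
-0.4 19 [ 89. -14.] [156.1  45. ]
-0.45 19 [ 88. -18.] [155.   41.4]
-0.5 19 [ 86. -21.] [153.6  37.9]
-0.55 19 [ 84. -24.] [152.2  34.5]
-0.6 19 [ 82. -27.] [150.5  31.1]
-0.65 19 [ 80. -30.] [148.7  27.8]
-0.7 19 [ 77. -33.] [146.7  24.6]
-0.73 19 [ 76. -35.] [145.4  22.8]
```

Request:
play_rows:
  deltas:
    - {"wx": 0,"wy": 0,"wz": -10,"x": 45,"y": 20,"z": 0,"fingers": 1}
    - {"wx": 0,"wy": 0,"wz": -20,"x": 95,"y": 40,"z": 0,"fingers": 1}
    - {"wx": 0,"wy": 0,"wz": -30,"x": 140,"y": 60,"z": 0,"fingers": 1}
    - {"wx": 0,"wy": 0,"wz": -40,"x": 174,"y": 73,"z": 0,"fingers": 1}
    - {"wx": 0,"wy": 0,"wz": -45,"x": 174,"y": 73,"z": 0,"fingers": 1}
    - {"wx": 0,"wy": 0,"wz": -45,"x": 174,"y": 73,"z": -50,"fingers": 1}
    - {"wx": 0,"wy": 0,"wz": -45,"x": 174,"y": 73,"z": -100,"fingers": 1}
    - {"wx": 0,"wy": 0,"wz": -45,"x": 174,"y": 73,"z": -117,"fingers": 1}
    - {"wx": 0,"wy": 0,"wz": -45,"x": 174,"y": 73,"z": -117,"fingers": 1}
    - {"wx": 0,"wy": 0,"wz": -45,"x": 167,"y": 63,"z": -117,"fingers": 1}
    - {"wx": 0,"wy": 0,"wz": -45,"x": 160,"y": 53,"z": -117,"fingers": 1}
    - {"wx": 0,"wy": 0,"wz": -45,"x": 158,"y": 49,"z": -117,"fingers": 1}
    - {"wx": 0,"wy": 0,"wz": -45,"x": 156,"y": 45,"z": -117,"fingers": 1}
    - {"wx": 0,"wy": 0,"wz": -45,"x": 156,"y": 45,"z": -117,"fingers": 1}

```text
time: 22.32
tool_pos: [0.6324, -0.0697, 0.0937]
tcp_rot: [1.683, 0.815, -1.678]
wrist_force: [2.5, 1.8, 1.2]
width: -0.001
```

Request:
play_rows:
  deltas:
    - {"wx": 0,"wy": 0,"wz": 0,"x": -0.6,"y": -1.8,"z": 0,"fingers": 1}
    - {"wx": 0,"wy": 0,"wz": 0,"x": -1.1,"y": -3.6,"z": 0,"fingers": 1}

```text
time: 22.58
tool_pos: [0.6312, -0.0726, 0.0931]
tcp_rot: [1.683, 0.816, -1.678]
wrist_force: [5.4, 2.0, 2.5]
width: 0.004
```

Request:
play_rows:
  deltas:
    - {"wx": 0,"wy": 0,"wz": 0,"x": -0.7,"y": -1.8,"z": 0,"fingers": 1}
    - {"wx": 0,"wy": 0,"wz": 0,"x": -1.4,"y": -3.5,"z": 0,"fingers": 1}

```text
time: 22.82
tool_pos: [0.6303, -0.0762, 0.0931]
tcp_rot: [1.683, 0.815, -1.677]
wrist_force: [6.6, 2.4, 1.0]
width: 0.0
```

```bash
python3 look.py 11
```

```text
22.825 [ 0.6303 -0.0762  0.0931] [6.6 2.4 1. ] loc [ 0.0981 -0.0065] q6 0.5054877220229161
```

View pics/b11.png

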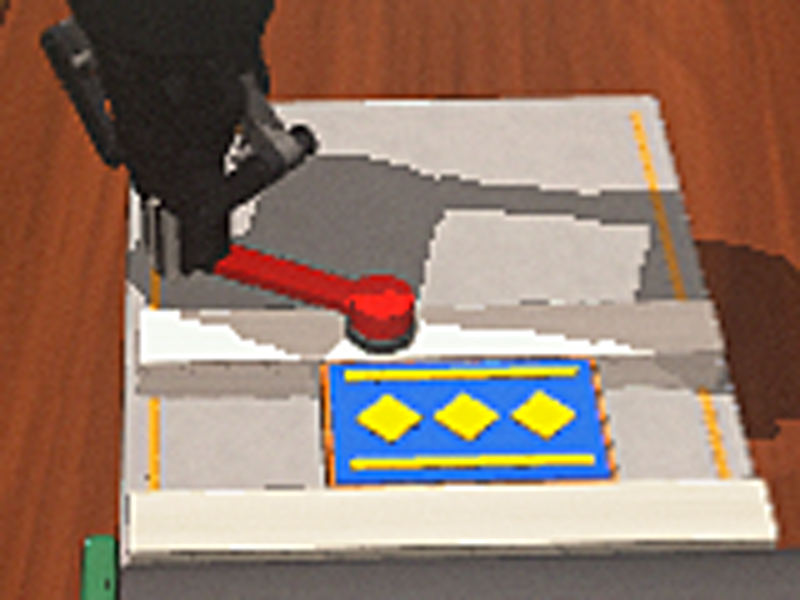

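The bar is staying put and the lever is turning, at about −0.5. I'll raise the tool 3 mm and continue.

Request:
play_rows:
  deltas:
    - {"wx": 0,"wy": 0,"wz": 0,"x": -0.7,"y": -1.7,"z": 2,"fingers": 1}
    - {"wx": 0,"wy": 0,"wz": 0,"x": -1.4,"y": -3.4,"z": 3,"fingers": 1}

```text
time: 23.18
tool_pos: [0.6273, -0.0792, 0.0947]
tcp_rot: [1.681, 0.818, -1.68]
wrist_force: [4.6, 2.7, -2.7]
width: -0.004
```

Request:
play_rows:
  deltas:
    - {"wx": 0,"wy": 0,"wz": 0,"x": -0.9,"y": -1.7,"z": 0,"fingers": 1}
    - {"wx": 0,"wy": 0,"wz": 0,"x": -1.7,"y": -3.4,"z": 0,"fingers": 1}

```text
time: 23.42
tool_pos: [0.6258, -0.0828, 0.0948]
tcp_rot: [1.681, 0.817, -1.68]
wrist_force: [5.5, 1.7, -1.3]
width: -0.001
```

Request:
play_rows:
  deltas:
    - {"wx": 0,"wy": 0,"wz": 0,"x": -0.9,"y": -1.7,"z": 0,"fingers": 1}
    - {"wx": 0,"wy": 0,"wz": 0,"x": -1.8,"y": -3.3,"z": 0,"fingers": 1}

```text
time: 23.68
tool_pos: [0.6241, -0.0862, 0.0949]
tcp_rot: [1.681, 0.817, -1.68]
wrist_force: [4.3, 1.1, -0.5]
width: 0.001
```

Request:
play_rows:
  deltas:
    - {"wx": 0,"wy": 0,"wz": 0,"x": -1,"y": -1.6,"z": 0,"fingers": 1}
    - {"wx": 0,"wy": 0,"wz": 0,"x": -2,"y": -3.2,"z": 0,"fingers": 1}

```text
time: 23.92
tool_pos: [0.6223, -0.0894, 0.095]
tcp_rot: [1.682, 0.817, -1.679]
wrist_force: [5.9, 1.7, -1.8]
width: 0.001
```

```bash
python3 look.py 12
```

```text
23.925 [ 0.6223 -0.0894  0.095 ] [ 5.9  1.7 -1.8] loc [ 0.0886 -0.0187] q6 0.48283709600735103
```

View pics/b12.png

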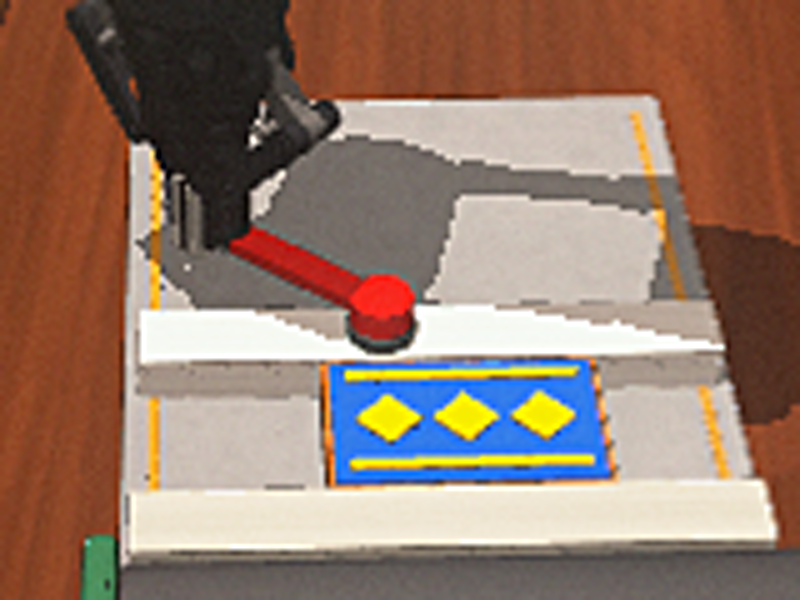

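Request:
play_rows:
  deltas:
    - {"wx": 0,"wy": 0,"wz": 0,"x": -1,"y": -1.6,"z": 0,"fingers": 1}
    - {"wx": 0,"wy": 0,"wz": 0,"x": -2,"y": -3.2,"z": 0,"fingers": 1}

```text
time: 24.28
tool_pos: [0.6209, -0.0919, 0.0951]
tcp_rot: [1.684, 0.817, -1.678]
wrist_force: [8.5, 7.3, -2.1]
width: -0.0
```

Request:
play_rows:
  deltas:
    - {"wx": 0,"wy": 0,"wz": 0,"x": -1,"y": -1.5,"z": 0,"fingers": 1}
    - {"wx": 0,"wy": 0,"wz": 0,"x": -1.5,"y": -2,"z": 0,"fingers": 1}

```text
time: 24.52
tool_pos: [0.6208, -0.092, 0.0953]
tcp_rot: [1.688, 0.818, -1.675]
wrist_force: [11.8, 11.4, -4.0]
width: -0.004
```

Request:
play_rows:
  deltas:
    - {"wx": 0,"wy": 0,"wz": 0,"x": -1,"y": -1,"z": 0,"fingers": 1}
    - {"wx": 0,"wy": 0,"wz": 0,"x": -1.2,"y": -1.6,"z": 0,"fingers": 1}

```text
time: 24.78
tool_pos: [0.6207, -0.0922, 0.0953]
tcp_rot: [1.691, 0.818, -1.673]
wrist_force: [15.2, 16.5, -6.3]
width: -0.001
```

The lever is at its stop: 22 N and no motion. I'll back away and check.

Request:
play_rows:
  deltas:
    - {"wx": 0,"wy": 0,"wz": 0,"x": 6,"y": 8,"z": 0,"fingers": 1}
    - {"wx": 0,"wy": 0,"wz": 0,"x": 16,"y": 20,"z": 0,"fingers": 1}
    - {"wx": 0,"wy": 0,"wz": 0,"x": 16,"y": 20,"z": 50,"fingers": 1}
    - {"wx": 0,"wy": 0,"wz": 0,"x": 16,"y": 20,"z": 110,"fingers": 1}
    - {"wx": 0,"wy": 0,"wz": 0,"x": -40,"y": -5,"z": 120,"fingers": 1}
    - {"wx": 0,"wy": 0,"wz": 10,"x": -95,"y": -15,"z": 120,"fingers": 1}
    - {"wx": 0,"wy": 0,"wz": 20,"x": -140,"y": -30,"z": 120,"fingers": 1}
    - {"wx": 0,"wy": 0,"wz": 30,"x": -145,"y": -45,"z": 120,"fingers": 1}
    - {"wx": 0,"wy": 0,"wz": 40,"x": -145,"y": -45,"z": 120,"fingers": 1}
    - {"wx": 0,"wy": 0,"wz": 45,"x": -145,"y": -45,"z": 120,"fingers": 1}
    - {"wx": 0,"wy": 0,"wz": 45,"x": -145,"y": -45,"z": 120,"fingers": 1}

```text
time: 26.15
tool_pos: [0.4714, -0.1415, 0.2149]
tcp_rot: [1.121, 1.264, -1.123]
wrist_force: [-0.3, 0.0, 0.4]
width: 0.003
```

```bash
python3 look.py 13
```

```text
26.15 [ 0.4714 -0.1415  0.2149] [-0.3  0.   0.4] loc [-0.0674 -0.0526] q6 -0.45981690971685085
```

View pics/a13.png

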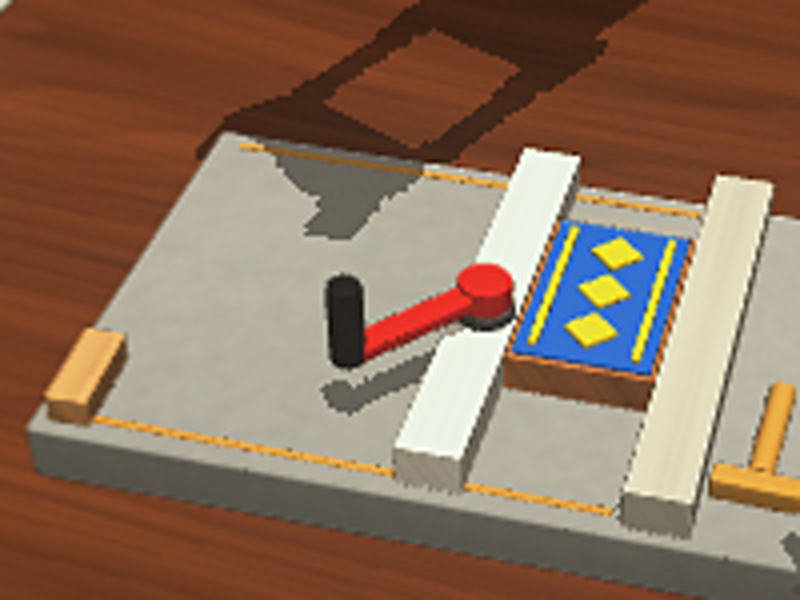

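View pics/b13.png

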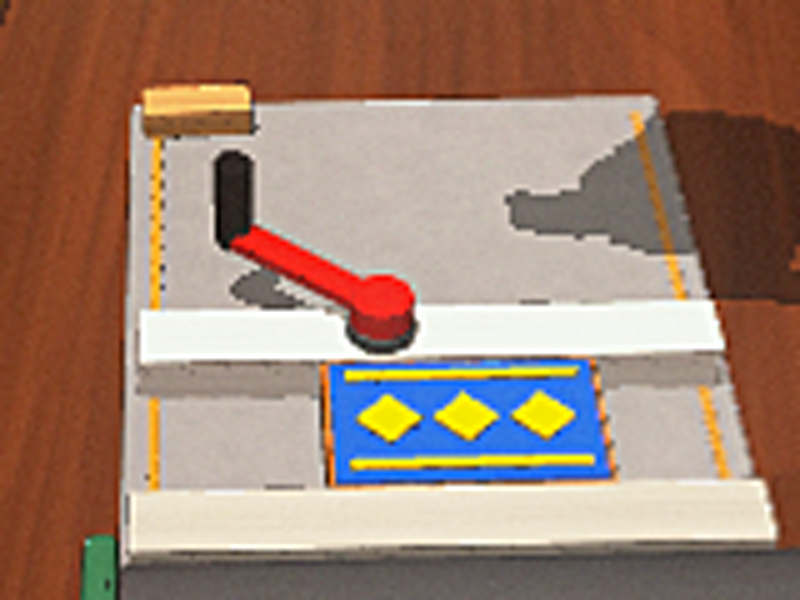

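The bar and block haven't moved and the lever is at the −0.7 end. I'll confirm the clamp with a light pull-back test: a gentle −y push on the bar's front face, beyond the end of the block.

Run:
```python
from pt import *
print('knob',S('13',[(344,284)],.103),T('13',[(233,161)],.103))
print('bar',S('13',[(396,450),(463,460),(526,150),(580,155)],.052).mean(0),T('13',[(140,310),(140,360),(712,300),(722,348)],.052).mean(0))
print('blk',S('13',[(557,221),(693,240),(648,378),(508,354)],.053),T('13',[(323,362),(595,360),(613,475),(333,485)],.053))
```

```text
knob [[ 75.5 -34.7]] [[ 77.3 -32.4]]
bar [-1.5 13.5] [-0.8 14.5]
blk [[-60.3  28.8]
 [-61.9  96.1]
 [ 45.   94.3]
 [ 44.7  30.2]] [[ 43.4  33.4]
 [-64.9  35.5]
 [-63.   98.1]
 [ 42.8  99.9]]
```

Request:
play_rows:
  deltas:
    - {"wx": 0,"wy": 0,"wz": 0,"x": -20,"y": 50,"z": 0,"fingers": 1}
    - {"wx": 0,"wy": 0,"wz": 0,"x": -40,"y": 102,"z": 0,"fingers": 1}
    - {"wx": 0,"wy": 0,"wz": 0,"x": -40,"y": 102,"z": -20,"fingers": 1}
    - {"wx": 0,"wy": 0,"wz": 0,"x": -40,"y": 102,"z": -70,"fingers": 1}
    - {"wx": 0,"wy": 0,"wz": 0,"x": -40,"y": 102,"z": -120,"fingers": 1}
    - {"wx": 0,"wy": 0,"wz": 0,"x": -40,"y": 102,"z": -155,"fingers": 1}
    - {"wx": 0,"wy": 0,"wz": 0,"x": -40,"y": 102,"z": -155,"fingers": 1}
    - {"wx": 0,"wy": 0,"wz": 0,"x": -39,"y": 96,"z": -155,"fingers": 1}
    - {"wx": 0,"wy": 0,"wz": 0,"x": -38.8,"y": 94,"z": -155,"fingers": 1}
    - {"wx": 0,"wy": 0,"wz": 0,"x": -38.8,"y": 94,"z": -155,"fingers": 1}

```text
time: 27.5
tool_pos: [0.4346, -0.0481, 0.0618]
tcp_rot: [1.122, 1.26, -1.12]
wrist_force: [0.2, -0.2, 0.4]
width: -0.003
```

Request:
play_rows:
  deltas:
    - {"wx": 0,"wy": 0,"wz": 0,"x": 0.1,"y": -1,"z": -1,"fingers": 1}
    - {"wx": 0,"wy": 0,"wz": 0,"x": 0.2,"y": -2,"z": -2,"fingers": 1}

```text
time: 27.75
tool_pos: [0.4335, -0.0496, 0.0585]
tcp_rot: [1.121, 1.263, -1.121]
wrist_force: [-0.6, -0.1, 0.6]
width: -0.001
```

Request:
play_rows:
  deltas:
    - {"wx": 0,"wy": 0,"wz": 0,"x": 0.1,"y": -1,"z": 0,"fingers": 1}
    - {"wx": 0,"wy": 0,"wz": 0,"x": 0.2,"y": -2,"z": 0,"fingers": 1}

```text
time: 28.0
tool_pos: [0.4334, -0.0516, 0.0582]
tcp_rot: [1.121, 1.264, -1.121]
wrist_force: [-0.1, -0.1, 0.1]
width: 0.002
```

Request:
play_rows:
  deltas:
    - {"wx": 0,"wy": 0,"wz": 0,"x": 0.1,"y": -1,"z": 0,"fingers": 1}
    - {"wx": 0,"wy": 0,"wz": 0,"x": 0.2,"y": -1.5,"z": 0,"fingers": 1}

```text
time: 28.25
tool_pos: [0.4338, -0.0531, 0.0582]
tcp_rot: [1.121, 1.263, -1.121]
wrist_force: [0.0, -0.1, 0.6]
width: 0.002
```

Request:
play_rows:
  deltas:
    - {"wx": 0,"wy": 0,"wz": 0,"x": 0.1,"y": -1,"z": 0,"fingers": 1}
    - {"wx": 0,"wy": 0,"wz": 0,"x": 0.1,"y": -1,"z": 0,"fingers": 1}

```text
time: 28.5
tool_pos: [0.4338, -0.0536, 0.0583]
tcp_rot: [1.122, 1.264, -1.121]
wrist_force: [0.5, 2.6, 0.8]
width: -0.001
```

Request:
play_rows:
  deltas:
    - {"wx": 0,"wy": 0,"wz": 0,"x": 0.1,"y": -1,"z": 0,"fingers": 1}
    - {"wx": 0,"wy": 0,"wz": 0,"x": 0.1,"y": -1,"z": 0,"fingers": 1}

```text
time: 28.75
tool_pos: [0.4338, -0.0537, 0.0583]
tcp_rot: [1.124, 1.265, -1.121]
wrist_force: [0.3, 9.0, 2.4]
width: 0.005
```

Request:
play_rows:
  deltas:
    - {"wx": 0,"wy": 0,"wz": 0,"x": 0.1,"y": -1,"z": 0,"fingers": 1}
    - {"wx": 0,"wy": 0,"wz": 0,"x": 0.1,"y": -1,"z": 0,"fingers": 1}

```text
time: 29.0
tool_pos: [0.4338, -0.0538, 0.0583]
tcp_rot: [1.125, 1.266, -1.12]
wrist_force: [-0.3, 13.2, 3.3]
width: 0.001
```

The bar holds at 13 N where 5 N used to move it, so it is clamped. I'll back away, rise and take a last look.

Request:
play_rows:
  deltas:
    - {"wx": 0,"wy": 0,"wz": 0,"x": -1,"y": 8,"z": 0,"fingers": 1}
    - {"wx": 0,"wy": 0,"wz": 0,"x": -1.4,"y": 14,"z": 0,"fingers": 1}
    - {"wx": 0,"wy": 0,"wz": 0,"x": -1.4,"y": 14,"z": 50,"fingers": 1}
    - {"wx": 0,"wy": 0,"wz": 0,"x": -1.4,"y": 14,"z": 110,"fingers": 1}
    - {"wx": 0,"wy": 0,"wz": 0,"x": -1.4,"y": 14,"z": 170,"fingers": 1}
    - {"wx": 0,"wy": 0,"wz": 0,"x": -1.4,"y": 14,"z": 190,"fingers": 1}
    - {"wx": 0,"wy": 0,"wz": 0,"x": -1.4,"y": 14,"z": 190,"fingers": 1}

```text
time: 29.88
tool_pos: [0.4341, -0.0424, 0.2505]
tcp_rot: [1.122, 1.258, -1.118]
wrist_force: [0.5, 0.2, -0.2]
width: 0.001
```

```bash
python3 look.py 14; python3 -c "
import cv2
cv2.imwrite('pics/ab14.png',cv2.resize(cv2.imread('pics/s14.png')[60:260,100:420],None,fx=2.5,fy=2.5))"
```

```text
29.875 [ 0.4341 -0.0424  0.2505] [ 0.5  0.2 -0.2] loc [-0.0929  0.0502] q6 -0.2732370086733596
```

View pics/ab14.png

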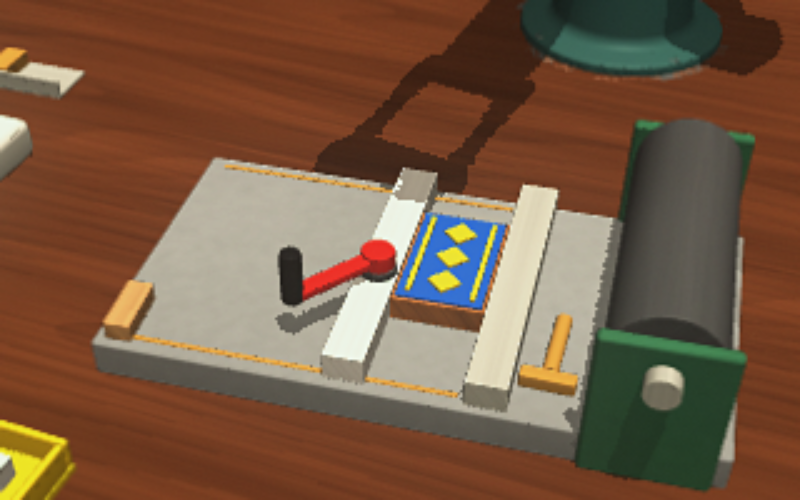

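View pics/b14.png

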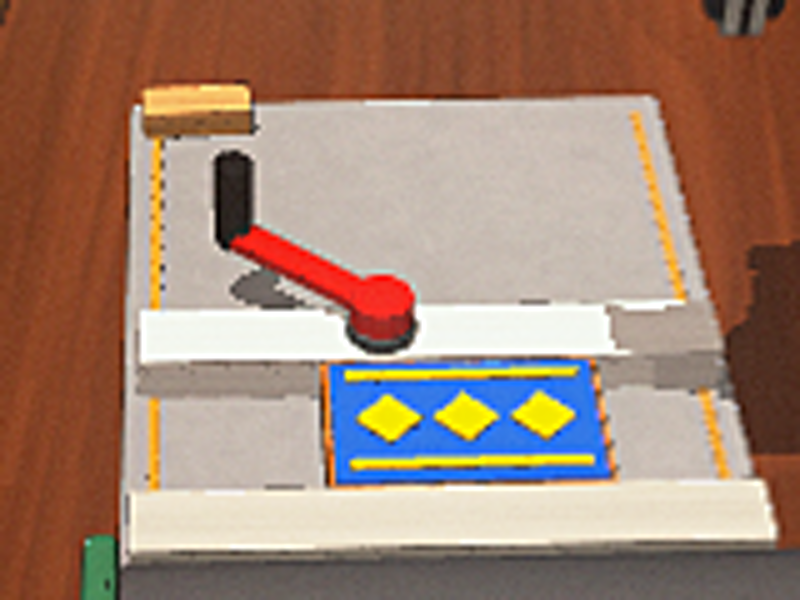

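The block is held squarely between the bars with no gaps, the lever is at −0.7, the wood piece and key look untouched, and the robot is clear. I'm handing in.

```bash
python3 -c "
from workcell import finish_job
print(finish_job())"
```

```text
the job is handed in; nothing more can be done
None
```

I pushed the lock-up bar up until the block was nipped squarely against the head bar, clamped it with the lever at the −0.7 end, and handed the job in at about 30 s.

**How it went:** A light push showed the bar was free at the start. My first push on the lever slid the bar back about 10 mm. I then turned the lever along its arc, pushed the bar back up (about 18 N of cam drag, 28 N at most), and swung the lever to its stop.

**Last checks:**
- **Clamp:** the bar did not move under a 13 N push back, where about 5 N moved it before. I did not test it at 40 N or measure the cam force itself.
- **Nip:** the bar stopped in the same place both times, within 0.3 mm, and the last pictures show the block square with no gap visible to either bar.
- **Lever and loose pieces:** the lever measures about −0.7 rad. The wood piece and key look unmoved in the pictures; I did not measure them.
- **Disagreement:** the cameras put the bar at 13.5 and 14.5 mm and the touch positions at about 13.3 mm, against the nominal 15 mm. That is within the calibration error, but the lowest is only 0.8 mm above the 12.5 mm limit.

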